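Clear the flask station and hold the flask down in its sprung ring

ROBOT

A 6-joint arm with a two-finger parallel gripper is mounted at the origin on the work surface. World frame = base frame: x ahead of the robot, y to its left, z up, the work surface at z = 0. Lengths are in m, angles in degrees, forces in N, time in s.
With the tool pointing down it reaches from about 0.4 to 0.825 m from the base axis. Payload 7 kg.
Tool frame: the origin (TCP) lies on the centre line of the jaws, within the pads' length; the fingertips stand 17 mm ahead of it and the grasp point (between the pads) lies 2 mm behind it; z points along the fingers, y is the direction in which the jaws open and shut (so a half turn about z gives the same grasp; the last joint's range is limited). The gripper opens to 88 mm and grips with 3 to 60 N. Pads are 19 mm wide; open, the fingers measure 130 mm over their backs; the gripper's body (78 mm by 193 mm) begins 47 mm behind the grasp point.
Start: joints at [-50.701, 20.546, 0.682, 0, -70.136, -16.507], TCP at [0.261, -0.622, 0.244] pointing down, gripper open.
Joint ranges: [-176.03, 176.03], [-82.01, 121.73], [-58.28, 71.71], [-173.87, 95.51], [-174.79, -0.11], [-173.66, 173.66]. Speed limits (degrees/s): [136.94, 136.94, 172.46, 180, 180, 180].

INTERFACE

Orientations are given as [roll, pitch, yaw] about the fixed x, y, z axes, in that order (R = Rz(yaw) Ry(pitch) Rx(roll)).
In Python, from plant import telemetry, vision, close_job, recognise, silhouettes, place_of gives the robot as it stands.
- The arm moves only by the shell command python3 -m handwheel 'ROWS'. ROWS is JSON, a list that holds one entry, the list of rows, each a list of 5 numbers: the shift along the tool's x, y, z in m, then the turn about the tool's z in rad, then the closure, from 0 (fully open) to 1 (shut). In form: [[[tx, ty, tz, yaw, gripper], ...]]. A call has 1 to 20 rows; each row shifts and turns the commanded pose from where the row before left it, along the tool's axes as they then stand; what a row does not reach is not made up. A row lasts 1/12 s, in which the tool goes at most 41.7 mm and 7.16 degrees, less where a joint would pass 70% of its speed; a pose out of reach is approached as far as the arm can. A call with a gripper value outside its range is refused whole. The fingers move at their own pace and stop on an object; the grip force is fixed at half the most. Time passes only in rows, so rows that do not move let the fingers close. It gives the time, the measured TCP pose, the force and the opening at its end, in the units of the state.
- telemetry.get_obs(): the state, without advancing time (a new reading comes with each control period).
- vision.snapshot(name): name is "side" or "top" or "wrist"; returns a dict with "color" (480x640x3 uint8, red, green, blue), "mtx" (3x3 intrinsics, pixels), "dist" ([k1, k2, p1, p2, k3] as OpenCV has them; the pictures are not rectified), "cam_to_world" (4x4, takes a point from camera to world coordinates); the wrist camera has in their place "tool_from_camera" (4x4, takes a point from camera to tool coordinates, whose origin is the TCP and whose axes are the flange's). Camera axes: x right, y down, z forward; pixel columns grow to the right and rows downward; lengths in m; the calibration is good to about 2 mm. A picture is of the moment at which its call begins: read the wrist's pose just before it. There is no depth.
- close_job(): hands the job in, once; it reports no verdict.
Trained networks look in a picture, given as the dict that the camera call returned (one of the last four; its "shot" number tells which), for a name from the list of things; names that differ only in an ending like _2 or _b are one class to them, and where a whole thing is asked for, a point or a joint stands for the part that bears it (a point fixed in the world has none). Each returns a list of dicts, best first, with "conf" (0 to 1); they miss things now and then, are a little off and sometimes report something else, mostly with a low value. They report only what shows in the picture. A call takes as long as a camera call. They do not tell look-alikes from the thing itself.
- recognise(name, picture): "xy" ([column, row] in pixels, amid what is visible of it).
- silhouettes(name, picture): "region" (480x640 bool, what is visible of it) and "xy" ([column, row] in pixels, amid what is visible of it).
- place_of(name, picture): "xy" ([column, row] in pixels: a listed point, or the origin of a listed thing).
The state is a dict: "clock": time; "joint_pos": joint angles; "qvel": joint speeds; "tau": joint torques, N m; "tool_pos": TCP position; "orientation": TCP orientation; "force": force on the tool from outside, world axes, zero at the start; "moment": the same for the moment, N m; "opening": finger opening in m.
Only numpy, scipy, OpenCV 4.12 (cv2) and the standard library are available. Lean on these libraries where they do the work, as an engineer would, in place of code of your own. Each camera call takes 0.05 s, during which the arm holds its last target.

TASK

Sweep the four blue porcelain chips along the station's metal deck into its grey catch tray with the green scraper block (do not touch the chips with the gripper), then stand the scraper back on the bench and let go of it. Next take the amber round flask from its cork ring, keep it upright, set its bulb in the orange sprung ring and press the flask straight down until the ring is fully down at its stop. Finish while still gripping the flask and holding it pressed down, and leave the other things on the bench where they are.

Things in the scene. Friction and masses are not known exactly. Their poses are not given: they have to be found in the camera images.
- station: Fixed flask station, 120 mm (its x) by 425 (its y). Origin at bench height under the middle of the lane; z up. Along y: grey open catch tray from -200 to -100 mm (floor 6, outer walls 40 mm over the bench); flat aluminium deck, 32 mm over the bench, from -100 to +225; orange sprung ring centred at +175.
- deck_mid (a point): Point on the deck (32 mm over the bench) straight above the station's origin: middle of the lane, 96 mm wide, between blue side rails that run from y = -100 to +100 mm, 10 mm above the deck. The chips lie with their centres between y = -60 and +35 mm; the deck from +55 to +115 is free for setting the scraper down.
- deck_edge (a point): Middle of the deck's edge over the catch tray, on the deck surface, 100 mm from deck_mid along the station's -y. There is no wall at this edge: what is pushed past it drops 26 mm to the tray floor.
- tray_floor (a point): Centre of the catch tray's floor (6 mm over the bench), 50 mm beyond deck_edge.
- ring_seat (a point): Centre of the top face of the orange ring (outer diameter 84, hole 50, 8 mm thick); moves down with it. At rest 77 mm over the bench. With the bulb seated, the bulb's centre is 20 mm above this point. Two fixed steel posts, 8 in diameter, stand 51 mm either side along the station's x, tops 88 mm over the bench.
- ring (a joint): How far the ring is pressed down, m: 0 at rest, 0.020 at its stop. A steel spring holds it up: about 4 N is needed to start it, about 11 N at the stop; it springs back when let go.
- flask_bulb (a point): Centre of the bulb (diameter 64) of the loose amber round flask, 90 to 185 g. Its neck, diameter 24, runs up its z axis to 86 mm above this point, then a blue stopper, diameter 29, to 101 mm. At the start the flask is upright in the cork ring, this point about 48 mm over the bench.
- flask_neck (a point): Point on the axis of the flask's neck, 58 mm above the bulb's centre: the place to grip it (24 mm wide, round). The shoulder of the bulb begins 28 mm below it.
- stand: Fixed cork ring, outer diameter 84, hole 44, 25 mm high, in which the flask starts; origin at the centre of its underside.
- scraper_mid (a point): Centre, half-way up, of the loose green scraper block (140 g, 85 mm high) standing on its rubber foot. Up to 36 mm over its underside it is 84 wide (its x) by 26 thick (its y); above that a grip 56 long (x) by 22 thick (y). This point is 42.5 mm over the underside; grip it across y about 20 mm above this point.
- chip0: One of four loose blue porcelain chips, about 22 x 18 x 9 mm, lying flat on the deck lane; origin at the centre of its underside.
- chip1: One of four loose blue porcelain chips, about 22 x 18 x 9 mm, lying flat on the deck lane; origin at the centre of its underside.
- chip2: One of four loose blue porcelain chips, about 22 x 18 x 9 mm, lying flat on the deck lane; origin at the centre of its underside.
- chip3: One of four loose blue porcelain chips, about 22 x 18 x 9 mm, lying flat on the deck lane; origin at the centre of its underside.
- amber_bottle: Bystander: amber bottle with red cap, diameter 64, height 150; origin under its centre.
- jar: Bystander: white jar with blue cap, diameter 72, height 85; origin under its centre.
- petri_dish: Bystander: closed petri dish, diameter 94, height 17, lying between flask and scraper; origin under its centre.
Things that resemble listed ones, but are neither listed nor needed, are in the scene too. There is more than one size of the part that bears scraper_mid; the job needs the larger.

How it is judged:
By the outcome, as a careful person would: the job done as asked, in the order asked, and still so for the second after the job is handed in, while the arm keeps its last pose, push and grip.
It also fails if it takes over 64 s, if anything falls off the work surface, if the arm or the gripper's body presses on something with over 40 N, if the wrist force passes 120 N, or if a joint passes its speed limit or range.

## Working session

There is one attempt and no reset: what is moved stays moved. The work goes in short steps, Python scripts to look and compute and a shell command to move; the robot and the scene stay as the last step left them, time stands still between calls to the robot, and variables do not carry over. Pictures are saved under pics/ and viewed, and the job is handed in when it is done.

```bash
ls; mkdir -p pics
python3 - <<'E'
from plant import telemetry, vision
import cv2
print(telemetry.get_obs())
for n in ("side","top","wrist"):
    s=vision.snapshot(n)
    cv2.imwrite(f"pics/{n}0.png",s["color"][:,:,::-1])
    print(n,{k:v for k,v in s.items() if k!="color"})
E
```

```text
pics
{'clock': 0.0, 'joint_pos': array([-5.07016853e+01,  2.05909699e+01,  6.34399642e-01, -2.01618912e-02,
       -7.01343624e+01, -1.65069452e+01]), 'qvel': array([ 0.05991656, -0.06413698,  0.08039495, -0.01667628,  0.05614578,
       -0.12389903]), 'tau': array([ 1.50246509e-03, -5.82718742e+01,  2.93056619e+01,  6.99717075e+00,
        6.89963999e-03, -1.65563106e-04]), 'tool_pos': array([ 0.26128736, -0.62189151,  0.24263252]), 'orientation': array([ 1.79907429e+02, -7.66702617e-03, -1.57215491e+02]), 'force': array([-0.40338986, -0.15696756,  0.81458364]), 'moment': array([-0.01260838, -0.02591586, -0.0193421 ]), 'opening': 0.08774847575300754}
side {'mtx': array([[493.3946283 ,   0.        , 319.7201741 ],
       [  0.        , 493.3946283 , 236.69482179],
       [  0.        ,   0.        ,   1.        ]]), 'dist': array([-0.06424726,  0.        ,  0.        ,  0.        ,  0.        ]), 'cam_to_world': array([[-0.80862052, -0.44857277,  0.38067746,  0.12689394],
       [-0.5880246 ,  0.59534707, -0.54752985,  0.59960537],
       [ 0.01897178, -0.66659158, -0.74518168,  0.90
[... 528 characters left out ...]
],
       [ 0.        ,  0.        ,  0.        ,  1.        ]]), 'shot': 2}
wrist {'mtx': array([[411.20420954,   0.        , 316.38228584],
       [  0.        , 411.20420954, 238.51695546],
       [  0.        ,   0.        ,   1.        ]]), 'dist': array([-0.04899894,  0.        ,  0.        ,  0.        ,  0.        ]), 'tool_from_camera': array([[ 3.24476406e-04, -9.60054235e-01, -2.79813797e-01,
         7.61221795e-02],
       [ 9.99999891e-01,  2.17486926e-04,  4.13407516e-04,
         3.76076934e-04],
       [-3.36037794e-04, -2.79813901e-01,  9.60054201e-01,
        -1.41088527e-01],
       [ 0.00000000e+00,  0.00000000e+00,  0.00000000e+00,
         1.00000000e+00]]), 'shot': 3}
```

View pics/side0.png

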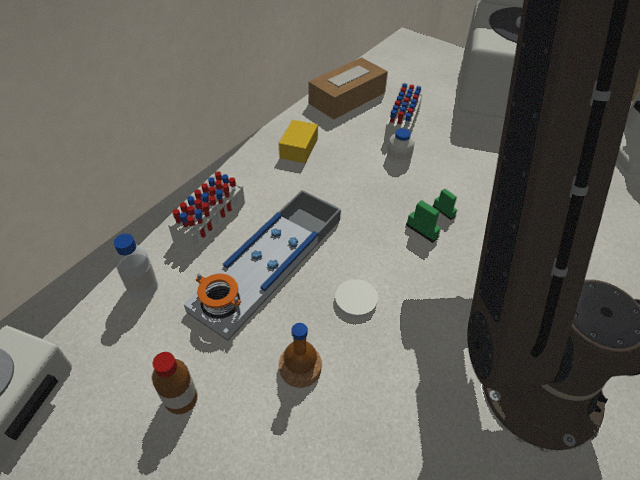

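View pics/top0.png

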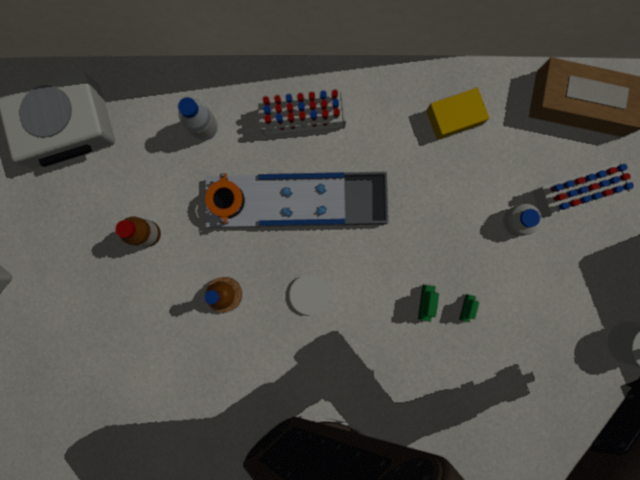

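View pics/wrist0.png

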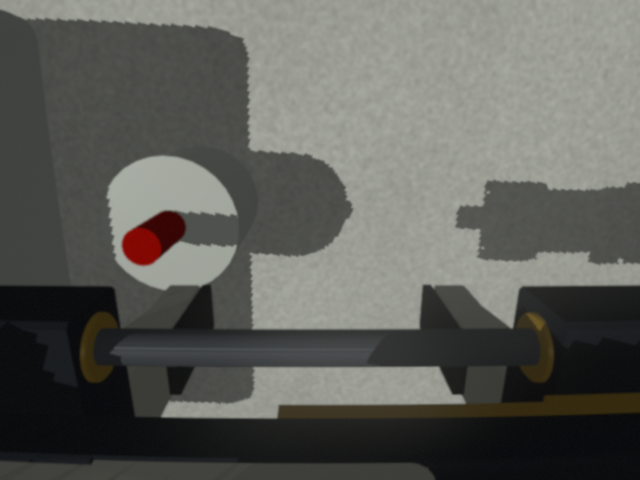

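The side view shows the station, with its orange ring at (218,291), and two green scrapers: a larger one at (424,222) and a smaller one at (446,205). In the top view the larger scraper is at (428,302), the flask at (224,295), the ring at (225,198) and the tray at (365,198).

```bash
cat > h.py <<'E'
import numpy as np, cv2
from scipy.spatial.transform import Rotation as R
from scipy.optimize import least_squares
from plant import telemetry, vision, recognise, silhouettes, place_of
def T(pic, obs=None):
    if "cam_to_world" in pic: return pic["cam_to_world"]
    M=np.eye(4); M[:3,:3]=R.from_euler("xyz",obs["orientation"],degrees=True).as_matrix(); M[:3,3]=obs["tool_pos"]
    return M@pic["tool_from_camera"]
def ray(pic,xy,obs=None):
    p=cv2.undistortPoints(np.array([[xy]],float),pic["mtx"],pic["dist"])[0,0]
    M=T(pic,obs); return M[:3,3], M[:3,:3]@np.array([p[0],p[1],1])
def onz(pic,xy,z,obs=None):
    o,d=ray(pic,xy,obs); return o+d*(z-o[2])/d[2]
def proj(pic,P,obs=None):
    M=np.linalg.inv(T(pic,obs)); P=np.atleast_2d(P)@M[:3,:3].T+M[:3,3]
    return cv2.projectPoints(P.astype(float),np.zeros(3),np.zeros(3),pic["mtx"],pic["dist"])[0][:,0]
def tri(rays):
    A=np.zeros((3,3));b=np.zeros(3)
    for o,d in rays:
        d=d/np.linalg.norm(d);Q=np.eye(3)-np.outer(d,d);A+=Q;b+=Q@o
    return np.linalg.solve(A,b)
E
python3 - <<'E'
from h import *
top=vision.snapshot("top");side=vision.snapshot("side")
zs=dict(deck_mid=.032,deck_edge=.032,tray_floor=.006,ring_seat=.077,flask_bulb=.048,flask_neck=.106,scraper_mid=.0425,chip0=.032,amber_bottle=0,jar=0,petri_dish=0,stand=0)
for n,z in zs.items():
    for nm,p in(("top",top),("side",side)):
        for r in place_of(n,p)[:5]:
            if r["conf"]>.2: print(n,nm,round(r["conf"],2),np.round(r["xy"],1),np.round(onz(p,r["xy"],z),4))
E
```

```text
deck_mid top 0.88 [296.3 198.5] [0.6359 0.0719 0.032 ]
deck_mid top 0.46 [224.  197.4] [0.6381 0.2415 0.032 ]
deck_mid side 0.72 [272.  247.3] [0.6407 0.0532 0.032 ]
deck_edge top 0.59 [344.2 199.4] [ 0.6341 -0.0401  0.032 ]
deck_edge side 0.92 [296.  226.1] [ 0.6376 -0.0334  0.032 ]
tray_floor top 0.86 [366.  198.1] [ 0.6411 -0.0933  0.006 ]
tray_floor top 0.57 [225.4 293.4] [0.4129 0.24   0.006 ]
tray_floor side 0.71 [310.8 216.9] [ 0.6425 -0.1     0.006 ]
ring_seat top 0.88 [224.3 198.9] [0.6281 0.2318 0.077 ]
ring_seat side 0.69 [217.2 287.9] [0.6338 0.2335 0.077 ]
flask_bulb top 0.95 [221.5 293.4] [0.4148 0.2408 0.048 ]
flask_bulb side 0.84 [300.9 355.9] [0.4121 0.2412 0.048 ]
flask_neck top 0.9 [213.2 292.8] [0.4187 0.2472 0.106 ]
flask_neck side 0.6 [299.8 342. ] [0.4114 0.2443 0.106 ]
scraper_mid top 0.92 [429.8 301.7] [ 0.3973 -0.2361  0.0425]
scraper_mid top 0.55 [467.6 305.6] [ 0.3885 -0.323   0.0425]
scraper_mid top 0.23 [296.3 198.8] [0.6336 0.0713 0.0425]
scraper_mid side 0.86 [423.3 223.4] [ 0.3916 -0.2181  0.0425]
scraper_mid side 0.59 [444.2 200. ] [ 0.3876 -0.3234  
[... 225 characters left out ...]
0.53 [274.4 267.6] [0.5982 0.096  0.032 ]
chip0 side 0.5 [254.7 254.6] [0.6583 0.0939 0.032 ]
chip0 side 0.48 [273.5 229.1] [0.6746 0.0068 0.032 ]
amber_bottle top 0.72 [148.8 228. ] [0.5684 0.4287 0.    ]
amber_bottle top 0.64 [309.5 290.7] [0.42   0.0409 0.    ]
amber_bottle side 0.65 [181.3 397.8] [0.5565 0.4288 0.    ]
jar top 0.52 [288.2 192.7] [0.6545 0.0932 0.    ]
jar side 0.65 [401.5 157.6] [ 0.5796 -0.4543  0.    ]
petri_dish top 0.63 [308.7 296. ] [0.4074 0.0427 0.    ]
petri_dish side 0.84 [355.8 301.7] [0.4115 0.0439 0.    ]
stand top 0.86 [226.  294.5] [0.4101 0.2397 0.    ]
stand top 0.54 [222.  292.9] [0.4138 0.2493 0.    ]
stand side 0.95 [302.3 364.2] [0.4147 0.234  0.    ]
```

```bash
cat >> h.py <<'E'
def go(target):
    o=telemetry.get_obs(); M=R.from_euler("xyz",o["orientation"],degrees=True).as_matrix()
    d=M.T@(np.array(target)-o["tool_pos"]); print("tool delta",np.round(d,4),"yaw",round(o["orientation"][2],2),"pos",np.round(o["tool_pos"],4),"t",o["clock"],"j",np.round(o["joint_pos"],1),"F",np.round(o["force"],1),"open",round(o["opening"],4)); return d
E
python3 -m handwheel '[[[0,0,0,0.1,0],[0,0,0,0.1,0],[0,0,0,0.1,0],[0,0,0,0.098,0],[0,0,0,0,0]]]'
python3 - <<'E'
from h import *
go([0.395,-0.228,0.25])
t=vision.snapshot("top"); s=vision.snapshot("side")
a=cv2.resize(t["color"][150:330,180:500],None,fx=2.5,fy=2.5,interpolation=cv2.INTER_CUBIC)
cv2.imwrite("pics/topz1.png",a[:,:,::-1])
a=cv2.resize(s["color"][170:400,180:480],None,fx=2.6,fy=2.6,interpolation=cv2.INTER_CUBIC)
cv2.imwrite("pics/sidez1.png",a[:,:,::-1])
E
```

```text
clock: 1.87
tool_pos: [0.2615, -0.6223, 0.2435]
orientation: [180.0, -0.0, 179.7]
force: [-0.2, -1.1, 0.4]
opening: 0.0878
tool delta [-0.1317  0.3949 -0.0064] yaw 179.74 pos [ 0.2615 -0.6223  0.2435] t 1.8667 j [-50.7  20.5   0.7  -0.  -70.1 -39.6] F [-0.2 -1.1  0.4] open 0.0878
```

View pics/topz1.png

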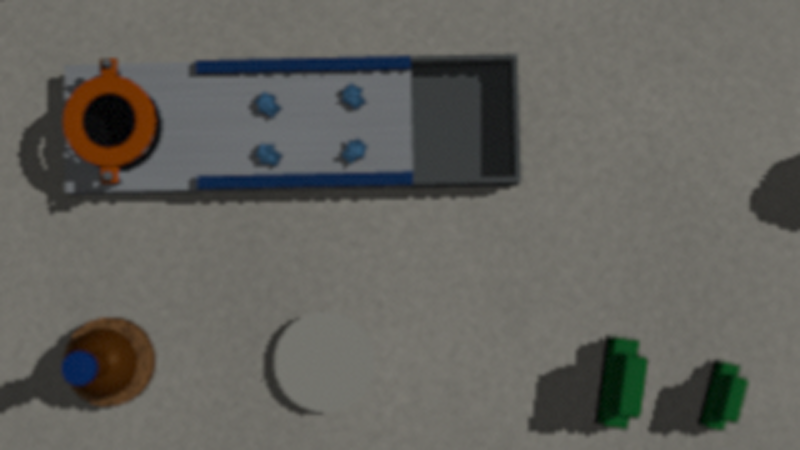

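View pics/sidez1.png

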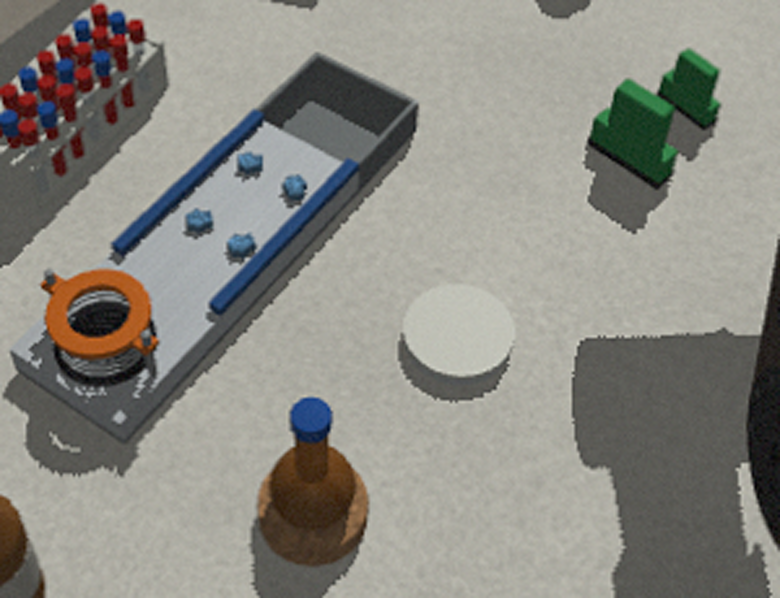

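```bash
python3 - <<'E'
from h import *
t=vision.snapshot("top"); s=vision.snapshot("side")
mod=[[60,-200,40],[-60,-200,40],[-60,225,32],[60,225,32]]
tz=np.array([[516,55],[519,184],[62,191],[64,64]])/2.5+[180,150]
# side zoom: same corners
sz=np.array([[318,54],[417,103],[125,441],[12,353]])/2.6+[180,170]
mod=np.array(mod)/1000.
# extra: rail ends (top,inner) uncertain; use ring centre from net
rt=place_of("ring_seat",t)[0]["xy"]; rs=place_of("ring_seat",s)[0]["xy"]
P=np.vstack([mod,[0,.175,.077]]); A=np.vstack([tz-.2,rt]);B=np.vstack([sz-.2,rs])
def f(v,which):
    W=P.copy(); W[:,:2]=P[:,:2]@np.array([[np.cos(v[2]),np.sin(v[2])],[-np.sin(v[2]),np.cos(v[2])]])+v[:2]
    r=[]
    if 't' in which: r.append(proj(t,W)-A)
    if 's' in which: r.append(proj(s,W)-B)
    return np.concatenate(r).ravel()
for w in ('t','s','ts'):
    r=least_squares(f,[.635,.06,0],args=(w,),loss='soft_l1'); v=r.x
    ring=v[:2]+.175*np.array([-np.sin(v[2]),np.cos(v[2])])
    print(w,np.round(v[:2],4),np.degrees(v[2]).round(2),"ring",ring.round(4)); print(f(v,w).reshape(-1,2).round(1).tolist())
E
python3 -m handwheel '[[[-0.013,0.033,0,0,0],[-0.013,0.033,0,0,0],[-0.013,0.033,0,0,0],[-0.013,0.033,0,0,0],[-0.013,0.033,0,0,0],[-0.013,0.033,0,0,0],[-0.013,0.033,0,0,0],[-0.013,0.033,0,0,0],[-0.013,0.033,0,0,0],[-0.013,0.033,0,0,0],[0,0.033,0,0,0],[0,0.033,0,0,0],[0,0,0,0,0],[0,0,0,0,0]]]'
python3 - <<'E'
from h import *
go([0.395,-0.228,0.25])
o=telemetry.get_obs(); w=vision.snapshot("wrist")
cv2.imwrite("pics/wrist2.png",w["color"][:,:,::-1])
for r in place_of("scraper_mid",w): print(r, onz(w,r["xy"],.0425,o))
for r in silhouettes("scraper_mid",w):
    c=cv2.findContours(r["region"].astype("uint8"),cv2.RETR_EXTERNAL,cv2.CHAIN_APPROX_NONE)[0]
    print(r["conf"],r["xy"],cv2.minAreaRect(max(c,key=len)))
E
```

```text
t [0.6339 0.0614] 1.03 ring [0.6307 0.2364]
[[-0.1, 0.2], [-0.1, -0.1], [0.3, 0.2], [-0.5, 0.2], [0.3, -0.6]]
s [0.632  0.0624] 1.89 ring [0.6262 0.2373]
[[-0.5, -0.3], [1.0, -0.1], [-0.5, -4.8], [-0.2, 0.3], [0.4, 2.8]]
ts [0.6332 0.0614] 1.39 ring [0.6289 0.2364]
[[-0.2, 0.0], [0.1, -0.3], [0.4, 1.1], [-0.7, 1.1], [0.3, 0.2], [0.1, -0.6], [1.3, -0.1], [-1.5, -5.8], [-0.8, -0.9], [-0.2, 1.9]]
clock: 3.33
tool_pos: [0.3919, -0.2249, 0.2442]
orientation: [-180.0, 0.1, -179.7]
force: [0.3, -0.4, 0.2]
opening: 0.0876
tool delta [-0.0031 -0.0031 -0.0058] yaw -179.74 pos [ 0.3919 -0.2249  0.2442] t 3.3333 j [ -4.7  -1.1 -26.    0.  -65.  -85. ] F [ 0.3 -0.4  0.2] open 0.0876
{'xy': [304.4, 211.8], 'conf': 0.65} [ 0.39220433 -0.23483974  0.0425    ]
{'xy': [198.6, 194.4], 'conf': 0.63} [ 0.37748991 -0.32429175  0.0425    ]
0.88 [305.6, 207.8] ((307.35064697265625, 210.58285522460938), (29.547840118408203, 101.00920867919922), 7.853312015533447)
0.65 [197.8, 193.0] ((195.98294067382812, 193.246337890625), (37.50571060180664, 76.1987533569336), 12.094757080078125)
```

View pics/wrist2.png

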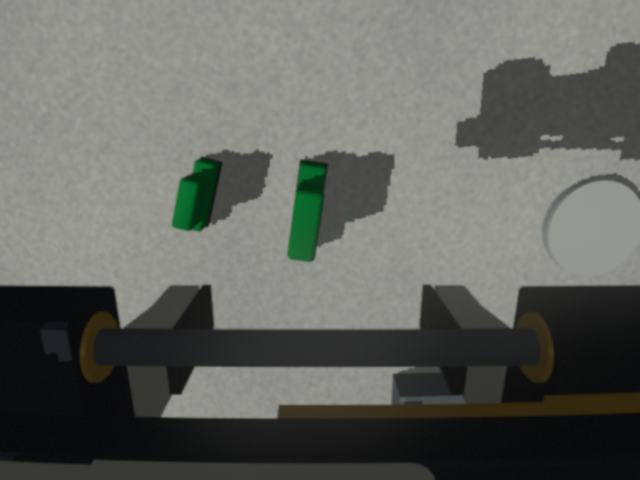

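```bash
cat >> h.py <<'E'
def box(hx,hy,z0,z1): return np.array([[a*hx,b*hy,z] for a in(-1,1) for b in(-1,1) for z in(z0,z1)])
def scr_pts(v,z=0):
    c,s=np.cos(v[2]),np.sin(v[2]); out=[]
    for b in (box(.042,.013,0,.036),box(.028,.011,.036,.085)):
        b=b+[0,0,z]; b[:,:2]=b[:,:2]@np.array([[c,s],[-s,c]])+v[:2]; out.append(b)
    return out
def mask(pic,hulls,obs=None):
    m=np.zeros((480*4,640*4),np.uint8)
    for h in hulls:
        p=proj(pic,h,obs); cv2.fillConvexPoly(m,cv2.convexHull(((p+.5)*4-.5).round().astype(np.int32)),1)
    return cv2.resize(m.astype(np.float32),(640,480),interpolation=cv2.INTER_AREA)
E
python3 - <<'E'
from h import *
from scipy.optimize import minimize
o=telemetry.get_obs()
pics=[(vision.snapshot(n),n) for n in("wrist","top","side")]
regs=[]
for p,n in pics:
    hsv=cv2.cvtColor(p["color"],cv2.COLOR_RGB2HSV); g=((hsv[...,0]>45)&(hsv[...,0]<85)&(hsv[...,1]>120)).astype(np.uint8)
    k,l,st,ce=cv2.connectedComponentsWithStats(g); ex=proj(p,[[.393,-.232,.0425]],o)[0]
    i=1+np.argmin(np.linalg.norm(ce[1:]-ex,axis=1)+(st[1:,4]<150)*1e3); regs.append((l==i).astype(np.float32)); print(n,st[i],ce[i])
def cost(v,idx): 
    c=0
    for i in idx:
        m=mask(pics[i][0],scr_pts(v),o); c+=1-np.minimum(m,regs[i]).sum()/np.maximum(m,regs[i]).sum()
    return c
for idx in([0],[1],[2],[0,1,2]):
    r=minimize(cost,[.393,-.232,-.08],args=(idx,),method="Nelder-Mead",options=dict(initial_simplex=[[.393,-.232,-.08],[.40,-.232,-.08],[.393,-.225,-.08],[.393,-.232,.05]]))
    print(idx,r.x[:2].round(4),np.degrees(r.x[2]).round(1),round(r.fun,3))
E
```

```text
wrist [ 291  162   38  100 2619] [309.28407789 211.17678503]
top [423 286  12   4  41] [428.80487805 287.31707317]
side [ 407  190   49   50 1121] [431.94023194 214.28635147]
[0] [ 0.3937 -0.2331] -5.6 0.151
[1] [ 0.398  -0.2371] -2.0 0.936
[2] [ 0.3951 -0.2402] -8.3 0.432
[0, 1, 2] [ 0.3942 -0.2331] -6.3 1.537
```

Run:
```python
from h import *
from scipy.optimize import minimize
o=telemetry.get_obs(); p=vision.snapshot("wrist")
reg=silhouettes("scraper_mid",p)[0]["region"].astype(np.float32)
def cost(v):
    m=mask(p,scr_pts(v),o); return 1-np.minimum(m,reg).sum()/np.maximum(m,reg).sum()
r=minimize(cost,[.393,-.232,-.08],method="Nelder-Mead",options=dict(initial_simplex=[[.393,-.232,-.08],[.40,-.232,-.08],[.393,-.225,-.08],[.393,-.232,.05]]))
print(r.x[:2].round(4),np.degrees(r.x[2]),r.fun)
im=p["color"].copy()
for h in scr_pts(r.x):
    cv2.polylines(im,[cv2.convexHull(proj(p,h,o).round().astype(np.int32))],True,(255,0,0),1)
for h in scr_pts([.3937,-.2331,np.radians(-5.6)]):
    cv2.polylines(im,[cv2.convexHull(proj(p,h,o).round().astype(np.int32))],True,(255,255,0),1)
cv2.imwrite("pics/ov1.png",cv2.resize(im[130:290,200:400],None,fx=4,fy=3.7)[:,:,::-1])
```

```text
[ 0.393 -0.232] -4.583662361046586 1.0
```

View pics/ov1.png

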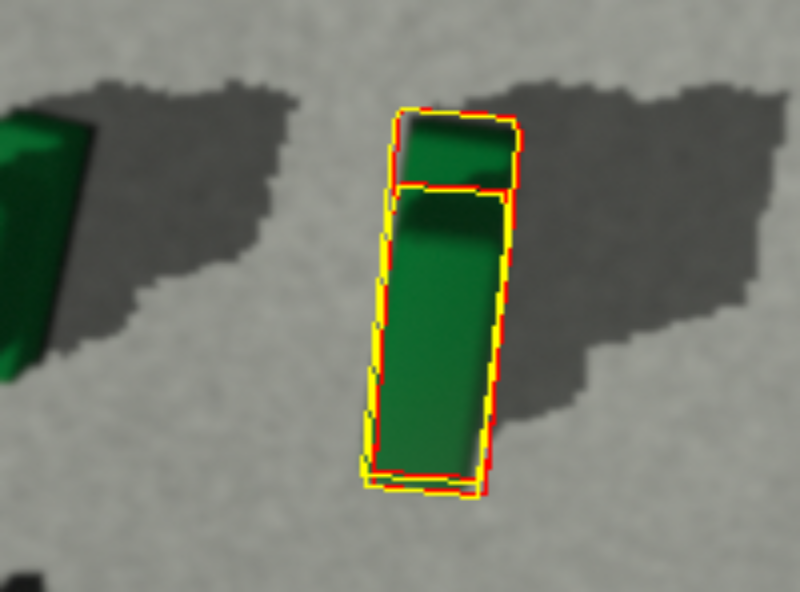

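```bash
python3 -m handwheel '[[[0,0,0.03,0.05,0],[0,0,0.03,0.05,0],[0,0,0,0,0],[0,0,0,0,0]]]'; python3 -c "
from h import *
go([.3937,-.2330,.0615])"
```

```text
clock: 4.07
tool_pos: [0.3906, -0.2267, 0.183]
orientation: [-180.0, -0.2, 174.3]
force: [-0.1, 0.4, 1.2]
opening: 0.0873
tool delta [-0.0042 -0.0059  0.1215] yaw 174.31 pos [ 0.3906 -0.2267  0.183 ] t 4.0667 j [ -5.    2.2 -31.3   0.  -56.7 -90.7] F [-0.1  0.4  1.2] open 0.0873
```

```bash
python3 -m handwheel '[[[-0.002,-0.003,0.012,0,0],[-0.002,-0.003,0.012,0,0],[0,0,0.02,0,0],[0,0,0.02,0,0],[0,0,0.02,0,0],[0,0,0.015,0,0],[0,0,0.012,0,0],[0,0,0.01,0,0],[0,0,0,0,0],[0,0,0,0,0]]]'
python3 - <<'E'
from h import *
go([.3937,-.2330,.0615])
p=vision.snapshot("wrist"); cv2.imwrite("pics/w3.png",p["color"][:,:,::-1])
E
```

```text
clock: 4.9
tool_pos: [0.396, -0.2331, 0.0637]
orientation: [-180.0, 0.0, 174.3]
force: [0.0, 0.9, 0.3]
opening: 0.0878
tool delta [ 0.0023 -0.0001  0.0022] yaw 174.34 pos [ 0.396  -0.2331  0.0637] t 4.9 j [ -5.8  12.2 -39.1   0.  -38.6 -89.9] F [0.  0.9 0.3] open 0.0878
```

View pics/w3.png

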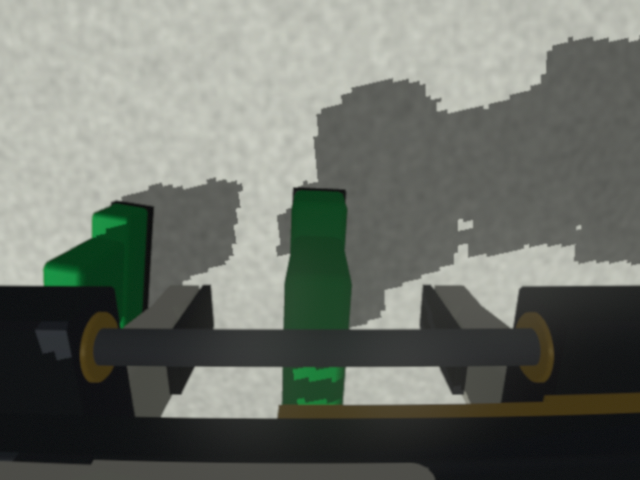

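The scraper sits upright between the jaws, centred at column 318. Closing.

```bash
python3 -m handwheel '[[[0.002,0,0.002,0,1],[0,0,0,0,1],[0,0,0,0,1],[0,0,0,0,1],[0,0,0,0,1],[0,0,0,0,1],[0,0,0,0,1],[0,0,0,0,1]]]'; python3 -m handwheel '[[[0,0,-0.015,0,1],[0,0,-0.03,0,1],[0,0,-0.03,0,1],[0,0,-0.03,0,1],[0,0,0,-0.06,1],[0,0,0,-0.06,1],[0,0,0,0,1],[0,0,0,0,1]]]'
python3 - <<'E'
from h import *
go([.6324,.1414,.17])
p=vision.snapshot("wrist"); cv2.imwrite("pics/w4.png",p["color"][:,:,::-1])
E
```

```text
clock: 5.62
tool_pos: [0.393, -0.2325, 0.0606]
orientation: [-180.0, -0.0, 174.3]
force: [-0.4, -0.6, 0.0]
opening: 0.0397
clock: 6.28
tool_pos: [0.3927, -0.2324, 0.1655]
orientation: [180.0, -0.0, -179.0]
force: [0.0, -0.5, 0.5]
opening: 0.0004
tool delta [-0.2463  0.3694 -0.0045] yaw -178.97 pos [ 0.3927 -0.2324  0.1655] t 6.2833 j [ -5.8   3.7 -32.3  -0.  -54.  -83.2] F [ 0.  -0.5  0.5] open 0.0004
```

View pics/w4.png

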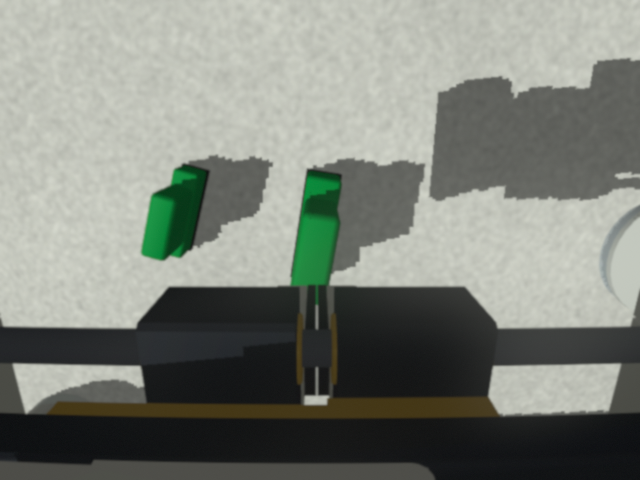

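The fingers close slower than I allowed, so they lifted away before gripping. The scraper still stands, at (318,230). I'll re-measure, open and retry.

```bash
python3 -m handwheel '[[[0,0,-0.02,0.06,0],[0,0,-0.02,0.04,0],[0,0,-0.02,0,0],[0,0,0,0,0],[0,0,0,0,0],[0,0,0,0,0],[0,0,0,0,0],[0,0,0,0,0],[0,0,0,0,0],[0,0,0,0,0],[0,0,0,0,0],[0,0,0,0,0]]]'
python3 - <<'E'
from h import *
from scipy.optimize import minimize
o=telemetry.get_obs();p=vision.snapshot("wrist"); cv2.imwrite("pics/w5.png",p["color"][:,:,::-1])
hsv=cv2.cvtColor(p["color"],cv2.COLOR_RGB2HSV); g=((hsv[...,0]>45)&(hsv[...,0]<85)&(hsv[...,1]>120)).astype(np.uint8)
k,l,st,ce=cv2.connectedComponentsWithStats(g); ex=proj(p,[[.393,-.232,.0425]],o)[0]
i=1+np.argmin(np.linalg.norm(ce[1:]-ex,axis=1)+(st[1:,4]<150)*1e3); reg=(l==i).astype(np.float32); print(st[i])
def cost(v):
    m=mask(p,scr_pts(v),o); return 1-np.minimum(m,reg).sum()/np.maximum(m,reg).sum()
r=minimize(cost,[.393,-.232,-.08],method="Nelder-Mead",options=dict(initial_simplex=[[.393,-.232,-.08],[.40,-.232,-.08],[.393,-.225,-.08],[.393,-.232,.05]]))
print(r.x[:2].round(4),np.degrees(r.x[2]),r.fun)
go([*r.x[:2],.0615])
E
```

```text
clock: 7.33
tool_pos: [0.3929, -0.2325, 0.2254]
orientation: [180.0, -0.0, 175.4]
force: [-0.4, -0.4, -0.3]
opening: 0.0747
[ 300  163   33  105 2927]
[ 0.3929 -0.233 ] -5.599680590046586 0.14830780029296875
tool delta [-0.     -0.0006  0.164 ] yaw 175.4 pos [ 0.3929 -0.2325  0.2255] t 7.3833 j [ -5.8   0.3 -27.2  -0.  -62.5 -88.8] F [ 1.2 -0.5 -0.7] open 0.0788
```

View pics/w5.png

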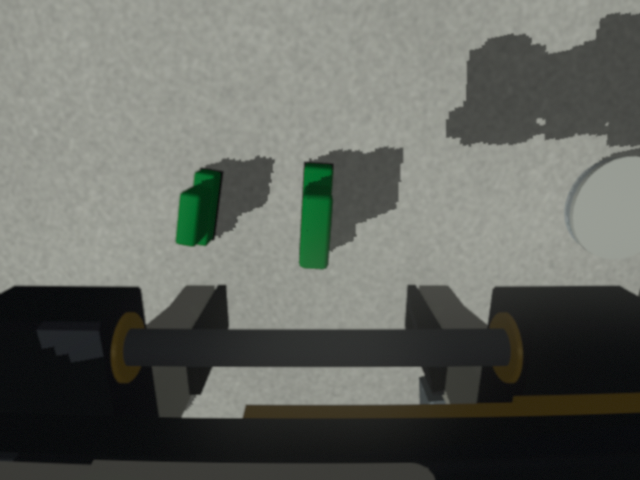

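The scraper is unmoved and upright at (316,215). Descending again.

```bash
python3 -m handwheel '[[[0,0,0.02,0.018,0],[0,0,0.025,0,0],[0,0,0.025,0,0],[0,0,0.025,0,0],[0,0,0.025,0,0],[0,0,0.02,0,0],[0,0,0.015,0,0],[0,0,0.009,0,0],[0,0,0,0,0.3],[0,0,0,0,1],[0,0,0,0,1],[0,0,0,0,1],[0,0,0,0,1],[0,0,0,0,1],[0,0,0,0,1],[0,0,0,0,1],[0,0,0,0,1],[0,0,0,0,1],[0,0,0,0,1],[0,0,0,0,1]]]';  python3 -m handwheel '[[[0,0,0,0,1],[0,0,0,0,1],[0,0,0,0,1],[0,0,0,0,1]]]'
```

```text
clock: 9.05
tool_pos: [0.3929, -0.2325, 0.0616]
orientation: [-180.0, -0.0, 174.4]
force: [-0.3, 0.5, 0.9]
opening: 0.0216
clock: 9.38
tool_pos: [0.3929, -0.2325, 0.0615]
orientation: [-180.0, -0.0, 174.4]
force: [-0.3, -0.4, 0.1]
opening: 0.0218
```

```bash
python3 -m handwheel '[[[0,0,-0.01,0,1],[0,0,-0.02,0,1],[0,0,-0.03,0,1],[0,0,-0.03,0,1],[0,0,-0.01,-0.06,1],[0,0,0,-0.055,1],[0,0,0,0,1]]]'
python3 - <<'E'
from h import *
go([.6325,.1414,.1615])
p=vision.snapshot("wrist"); cv2.imwrite("pics/w6.png",p["color"][:,:,::-1])
E
```

```text
clock: 9.97
tool_pos: [0.3932, -0.2324, 0.1623]
orientation: [180.0, 0.1, -178.9]
force: [-0.4, 0.0, -1.0]
opening: 0.0219
tool delta [-0.2464  0.3692  0.0013] yaw -178.91 pos [ 0.3932 -0.2324  0.1623] t 9.9667 j [ -5.8   3.9 -32.6  -0.  -53.4 -83.1] F [-0.4  0.  -1. ] open 0.0219
```

View pics/w6.png

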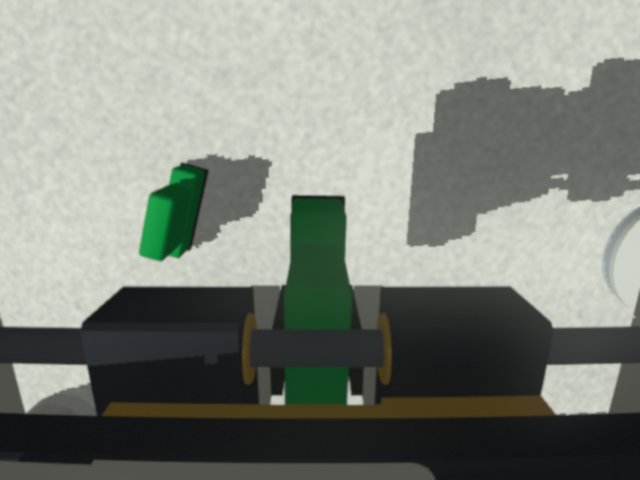

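The scraper is held straight, centred at column 318. Carrying it to above the free deck.

```bash
python3 -m handwheel '[[[-0.01,0.015,0,0,1],[-0.02,0.03,0,0,1],[-0.02,0.03,0,0,1],[-0.02,0.03,0,0,1],[-0.02,0.03,0,0,1],[-0.02,0.03,0,0,1],[-0.02,0.03,0,0,1],[-0.02,0.03,0,0,1],[-0.02,0.03,0,0,1],[-0.02,0.03,0,0,1],[-0.02,0.03,0,0,1],[-0.02,0.03,0,0,1],[-0.0165,0.024,0,0,1],[0,0,0,0,1],[0,0,0,0,1],[0,0,0,0,1]]]'
python3 - <<'E'
from h import *
go([.6325,.1414,.1615])
for n in("wrist","top","side"):
    p=vision.snapshot(n); cv2.imwrite(f"pics/{n}7.png",p["color"][:,:,::-1])
E
```

```text
clock: 11.35
tool_pos: [0.6323, 0.1403, 0.1599]
orientation: [-179.9, -0.2, -179.1]
force: [0.2, -0.4, -1.5]
opening: 0.0218
tool delta [-0.0002  0.001  -0.0016] yaw -179.1 pos [0.6323 0.1403 0.1599] t 11.35 j [  29.7   21.6   -9.2   -0.   -59.4 -118.8] F [ 0.2 -0.4 -1.5] open 0.0218
```

View pics/wrist7.png

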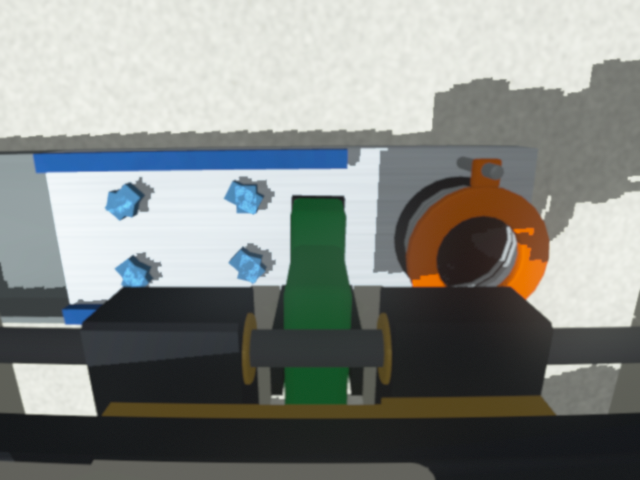

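View pics/side7.png

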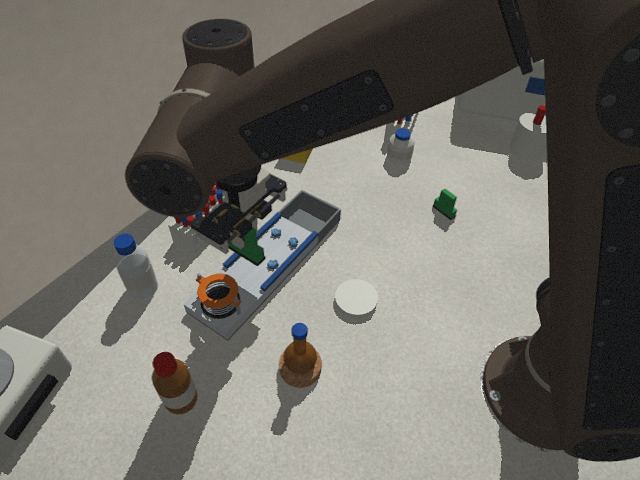

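View pics/top7.png

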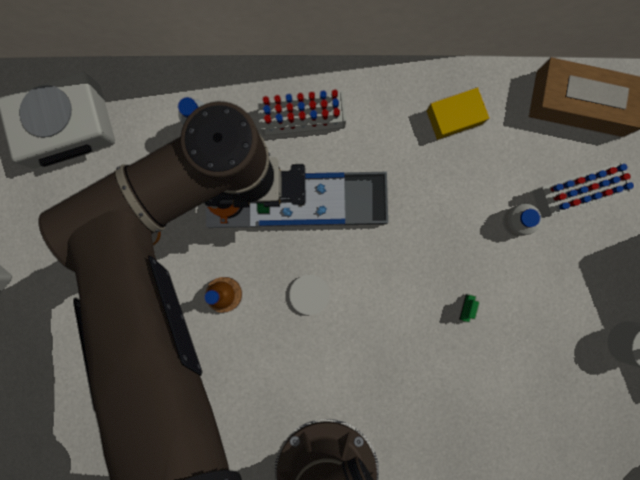

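Run:
```python
from h import *
o=telemetry.get_obs();p=vision.snapshot("wrist")
a=cv2.resize(p["color"][140:290,0:400],None,fx=2,fy=2,interpolation=cv2.INTER_CUBIC); cv2.imwrite("pics/w8.png",a[:,:,::-1])
for xy in ([347,167.5],[37,172]): print(onz(p,xy,.042,o).round(4))
for xy in ([124,202],[134,271],[244,198],[248,264]): print(onz(p,xy,.036,o).round(4))
for r in place_of("ring_seat",p)[:2]: print("ring",r,onz(p,r["xy"],.077,o).round(4))
for r in place_of("deck_edge",p)[:2]: print("edge",r,onz(p,r["xy"],.032,o).round(4))
for r in place_of("deck_mid",p)[:2]: print("mid",r,onz(p,r["xy"],.032,o).round(4))
v=[.6339,.0614,np.radians(1.03)];c,s=np.cos(v[2]),np.sin(v[2])
M=np.array([[-48,100,42],[-48,-100,42],[48,100,42],[48,-100,42],[0,-100,32],[0,175,77]])/1000
M[:,:2]=M[:,:2]@np.array([[c,s],[-s,c]])+v[:2]; print(proj(p,M,o).round(1).tolist())
print(proj(p,np.vstack(scr_pts([o["tool_pos"][0],o["tool_pos"][1],np.radians(1)],.0984)),o).round(0).tolist())
```

```text
[0.5854 0.1584 0.042 ]
[ 0.5903 -0.0411  0.042 ]
[0.6107 0.0116 0.036 ]
[0.6595 0.013  0.036 ]
[0.607  0.0919 0.036 ]
[0.6529 0.0931 0.036 ]
edge {'xy': [59.3, 238.5], 'conf': 0.75} [ 0.6379 -0.0397  0.032 ]
mid {'xy': [199.6, 235.9], 'conf': 0.83} [0.6345 0.0597 0.032 ]
[[350.4, 165.6], [38.9, 167.9], [347.5, 305.3], [64.1, 304.6], [60.4, 235.5], [482.0, 255.4]]
[[290.0, 190.0], [285.0, 205.0], [342.0, 190.0], [347.0, 204.0], [293.0, 340.0], [289.0, 378.0], [339.0, 340.0], [343.0, 378.0], [290.0, 237.0], [280.0, 280.0], [342.0, 237.0], [351.0, 280.0], [292.0, 353.0], [285.0, 428.0], [340.0, 353.0], [347.0, 428.0]]
```

View pics/w8.png

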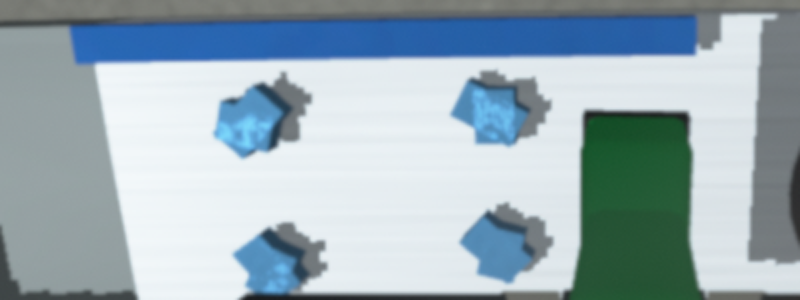

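Run:
```python
from h import *
o=telemetry.get_obs();p=vision.snapshot("wrist"); print(o["orientation"],o["tool_pos"])
for xy in ([293,196.5],[344.5,196.5]): print(onz(p,xy,o["tool_pos"][2]-.0615,o).round(4))
# rails again with this reading
for xy in ([347,167.5],[38.5,171.5]): print(onz(p,xy,.042,o).round(4))
```

```text
[ 1.79985391e+02  2.30653726e-02 -1.79087185e+02] [0.63306541 0.14003721 0.16195549]
[0.5943 0.128  0.1005]
[0.5938 0.1537 0.1005]
[0.586  0.1589 0.042 ]
[ 0.5907 -0.04    0.042 ]
```

```bash
python3 -m handwheel '[[[0.0016,0.001,0.02,-0.005,1],[0,0,0.02,0,1],[0,0,0.015,0,1],[0,0,0.007,0,1],[0,0,0,0,1],[0,0,0,0,1]]]'; python3 -m handwheel '[[[0,0,0,0,1]]]';python3 -m handwheel '[[[0,0,0.003,0,1],[0,0,0,0,1]]]'; python3 -m handwheel '[[[0,0,0.001,0,1],[0,0,0,0,1]]]'
```

```text
clock: 12.25
tool_pos: [0.6318, 0.1415, 0.0999]
orientation: [-180.0, 0.0, -178.7]
force: [0.1, 0.4, -2.2]
opening: 0.0223
clock: 12.33
tool_pos: [0.6324, 0.1418, 0.1008]
orientation: [180.0, 0.1, -178.7]
force: [-0.2, 0.7, -1.3]
opening: 0.0221
clock: 12.5
tool_pos: [0.6318, 0.1417, 0.0971]
orientation: [180.0, 0.1, -178.8]
force: [-0.8, 0.7, -2.2]
opening: 0.022
clock: 12.67
tool_pos: [0.6316, 0.1416, 0.0957]
orientation: [180.0, 0.0, -178.8]
force: [0.6, 0.1, -0.7]
opening: 0.022
```

```bash
python3 -m handwheel '[[[0,0,0.001,0,1],[0,0,0,0,1]]]'; python3 -m handwheel '[[[0,0,0.001,0,1],[0,0,0,0,1]]]';  python3 - <<'E'
from h import *
for n in("wrist","side"):
    p=vision.snapshot(n); cv2.imwrite(f"pics/{n}9.png",p["color"][:,:,::-1])
    if n=="side": cv2.imwrite("pics/side9.png",cv2.resize(p["color"][170:350,180:360],None,fx=3.3,fy=3.3)[:,:,::-1])
E
```

```text
clock: 12.83
tool_pos: [0.6315, 0.1416, 0.0945]
orientation: [-180.0, -0.0, -178.8]
force: [0.3, 0.6, -1.4]
opening: 0.0223
clock: 13.0
tool_pos: [0.6317, 0.1416, 0.0936]
orientation: [-180.0, 0.0, -178.7]
force: [0.5, 0.9, -1.4]
opening: 0.0219
```

View pics/wrist9.png

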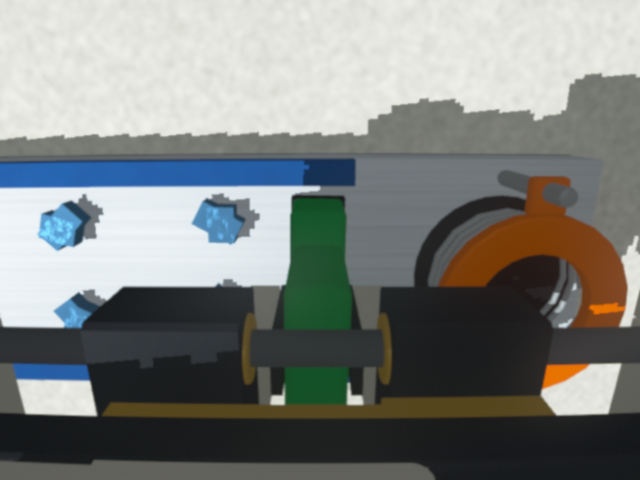

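View pics/side9.png

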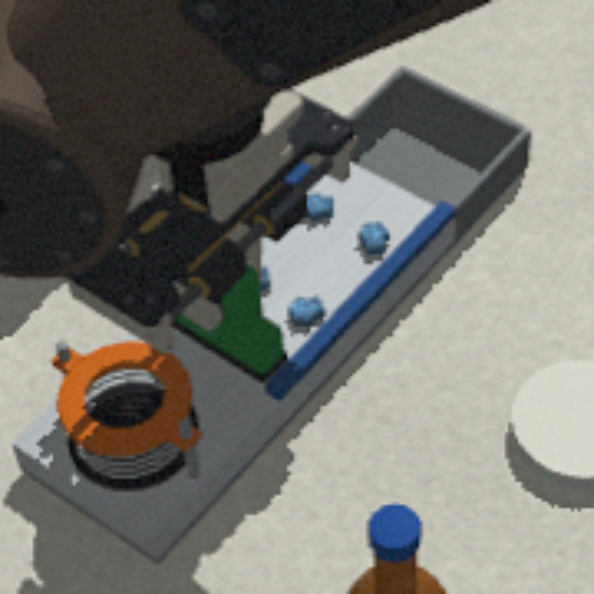

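The foot's near edge (row 196) clears the rail (row 186) by about 6 mm and the scraper is aligned with the lane. Now the sweep, starting with the first half.

```bash
python3 -m handwheel '[[[0,-0.003,0,0,1],[0,-0.006,0,0,1],[0,-0.006,0,0,1],[0,-0.006,0,0,1],[0,-0.006,0,0,1],[0,-0.006,0,0,1],[0,-0.006,0,0,1],[0,-0.006,0,0,1],[0,-0.006,0,0,1],[0,-0.006,0,0,1],[0,-0.006,0,0,1],[0,-0.006,0,0,1],[0,-0.006,0,0,1],[0,-0.006,0,0,1],[0,-0.003,0,0,1],[0,0,0,0,1]]]';  python3 - <<'E'
from h import *
go([.6345,-.037,.0936])
for n in("wrist","side"):
    p=vision.snapshot(n); cv2.imwrite(f"pics/{n}10.png",p["color"][:,:,::-1])
    if n=="side": cv2.imwrite("pics/side10.png",cv2.resize(p["color"][170:350,180:360],None,fx=3.3,fy=3.3)[:,:,::-1])
E
```

```text
clock: 14.43
tool_pos: [0.6334, 0.0567, 0.0936]
orientation: [-180.0, -0.0, -178.8]
force: [0.8, -0.9, 0.3]
opening: 0.0217
tool delta [ 0.0009 -0.0937  0.    ] yaw -178.79 pos [0.6334 0.0567 0.0936] t 14.4333 j [  22.7   24.2  -14.9    0.   -50.8 -111.5] F [ 0.8 -0.9  0.3] open 0.0217
```

View pics/wrist10.png

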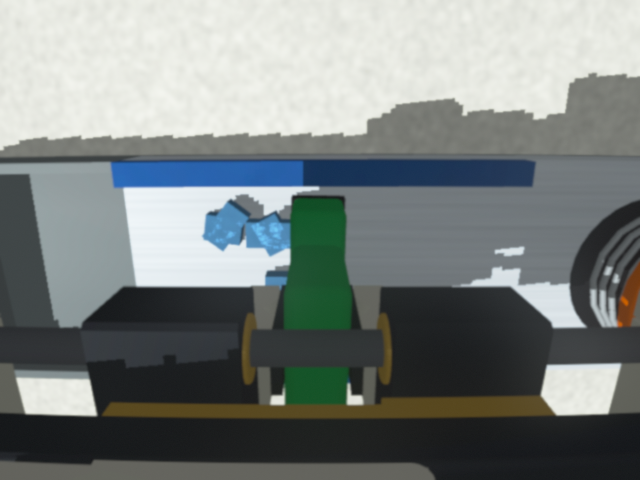

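View pics/side10.png

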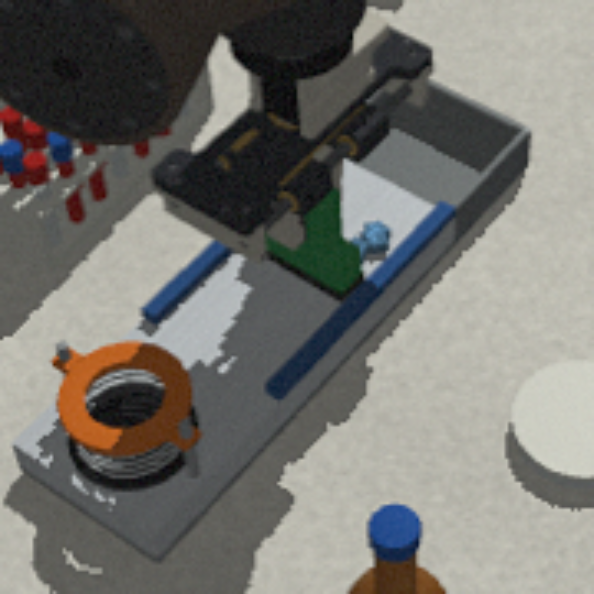

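Two chips show being pushed ahead of the blade, at (228,225) and (268,233), and the rail gap is steady. Finishing the sweep past the edge.

```bash
python3 -m handwheel '[[[0,-0.003,0,0,1],[0,-0.006,0,0,1],[0,-0.006,0,0,1],[0,-0.006,0,0,1],[0,-0.006,0,0,1],[0,-0.006,0,0,1],[0,-0.006,0,0,1],[0,-0.006,0,0,1],[0,-0.006,0,0,1],[0,-0.006,0,0,1],[0,-0.006,0,0,1],[0,-0.006,0,0,1],[0,-0.006,0,0,1],[0,-0.006,0,0,1],[0,-0.006,0,0,1],[0,-0.006,0,0,1],[0,-0.006,0,0,1],[0,-0.003,0,0,1],[0,0,0,0,1],[0,0,0,0,1]]]';  python3 - <<'E'
from h import *
go([.6345,-.037,.0936])
for n in("wrist","side"):
    p=vision.snapshot(n); cv2.imwrite(f"pics/{n}11.png",p["color"][:,:,::-1])
    if n=="side": cv2.imwrite("pics/side11.png",cv2.resize(p["color"][170:350,180:360],None,fx=3.3,fy=3.3)[:,:,::-1])
E
```

```text
clock: 16.2
tool_pos: [0.6356, -0.0451, 0.0936]
orientation: [-180.0, -0.0, -178.8]
force: [0.5, -1.7, 1.9]
opening: 0.0218
tool delta [0.001  0.0082 0.    ] yaw -178.77 pos [ 0.6356 -0.0451  0.0936] t 16.2 j [ 1.350e+01  2.430e+01 -1.480e+01  1.000e-01 -5.090e+01 -1.023e+02] F [ 0.5 -1.7  1.9] open 0.0218
```

View pics/wrist11.png

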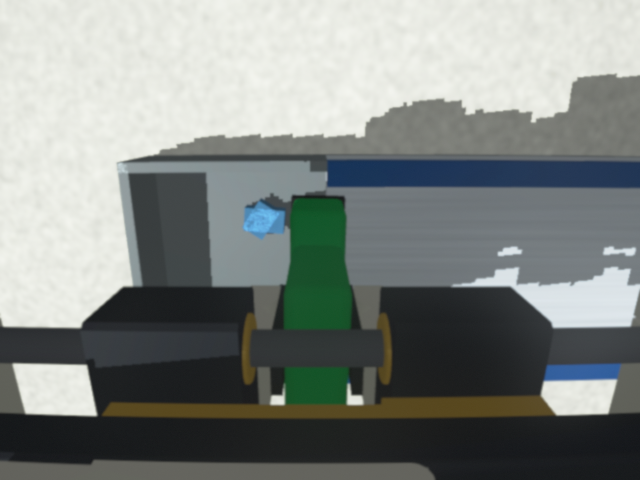

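View pics/side11.png

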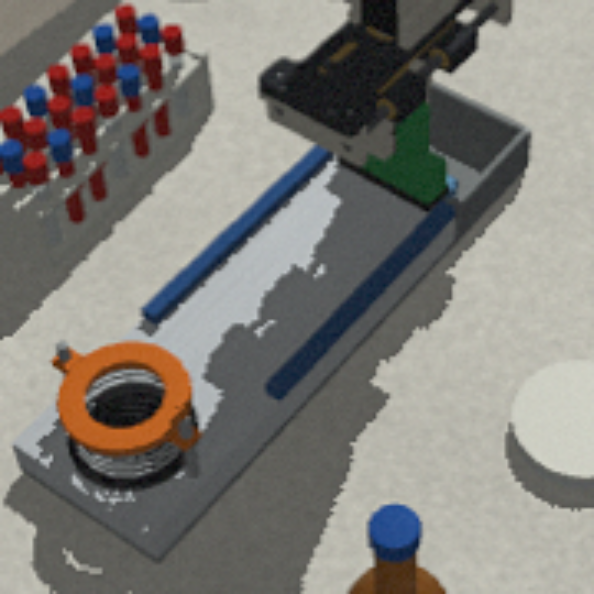

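One chip shows in the tray at (263,219) and the blade is about 18 mm past the edge. I'll back off, lift and inspect the tray.

```bash
python3 -m handwheel '[[[0,0.006,0,0,1],[0,0.01,0,0,1],[0,0,-0.015,0,1],[0,0,-0.025,0,1],[0,0.0,-0.03,0,1],[0,0.03,-0.01,0,1],[0,0.03,0,0,1],[0,0,0,0,1],[0,0,0,0,1]]]';  python3 - <<'E'
from h import *
go([.3929,-.2325,.18])
for n in("wrist","side","top"):
    p=vision.snapshot(n); c=p["color"]
    if n=="side": c=cv2.resize(c[170:350,180:360],None,fx=3.3,fy=3.3)
    if n=="top": c=cv2.resize(c[150:250,200:400],None,fx=4,fy=4)
    cv2.imwrite(f"pics/{n}12.png",c[:,:,::-1])
    print(n,[(np.round(r["xy"]).tolist(),round(r["conf"],2)) for r in recognise("chip0",p)])
E
```

```text
clock: 17.05
tool_pos: [0.6333, 0.0342, 0.1731]
orientation: [180.0, -0.0, -178.6]
force: [-0.4, -0.4, -1.4]
opening: 0.0219
tool delta [ 0.2468 -0.2607 -0.0068] yaw -178.6 pos [0.6333 0.0342 0.1731] t 17.05 j [ 2.070e+01  1.970e+01 -1.020e+01 -1.000e-01 -6.020e+01 -1.092e+02] F [-0.4 -0.4 -1.4] open 0.0219
wrist [([171.0, 193.0], 0.86), ([197.0, 194.0], 0.85), ([183.0, 265.0], 0.84), ([204.0, 237.0], 0.61)]
side []
top [([357.0, 209.0], 0.65), ([348.0, 210.0], 0.58)]
```

View pics/wrist12.png

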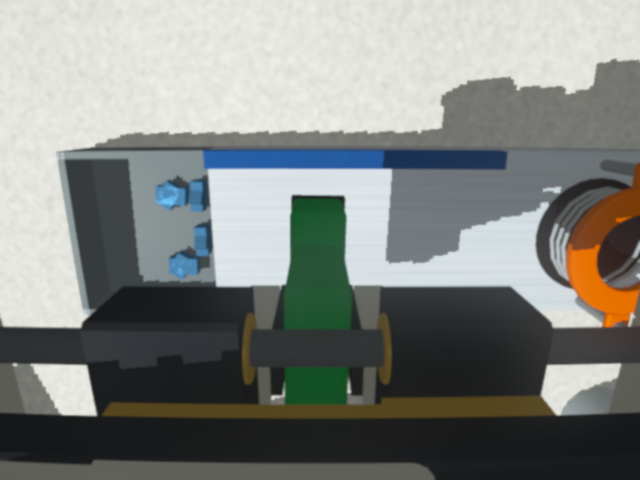

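View pics/side12.png

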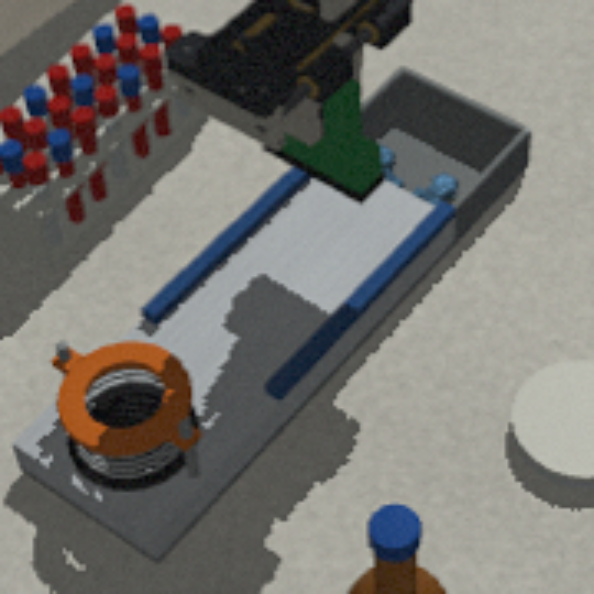

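View pics/top12.png

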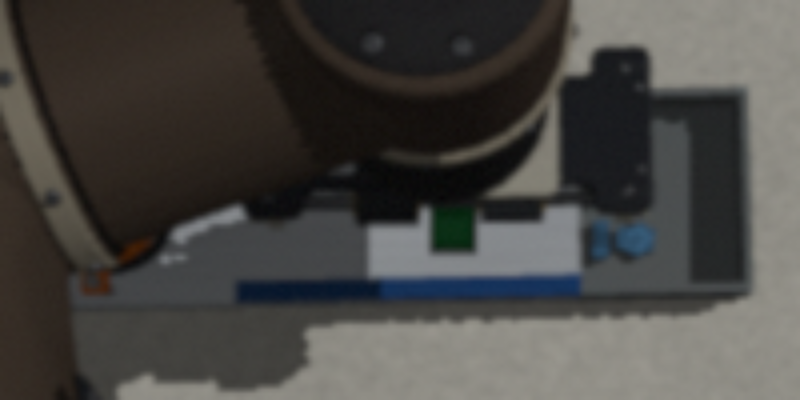

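All four chips are in the tray, at (171,193), (197,194), (183,265) and (204,237), and the deck is clear. Returning the scraper to the bench.

```bash
python3 -m handwheel '[[[0.01,-0.01,0,0,1],[0.02,-0.021,0,0,1],[0.02,-0.021,0,0,1],[0.02,-0.021,0,0,1],[0.02,-0.021,0,0,1],[0.02,-0.021,0,0,1],[0.02,-0.021,0,0,1],[0.02,-0.021,0,0,1],[0.02,-0.021,0,0,1],[0.02,-0.021,0,0,1],[0.02,-0.021,0,0,1],[0.02,-0.021,0,0,1],[0.017,-0.02,0,0.06,1],[0,0,0,0.06,1],[0,0,0.02,0,1],[0,0,0.02,0,1],[0,0,0.02,0,1],[0,0,0.02,0,1],[0,0,0.015,0,1],[0,0,0,0,1]]]'; python3 -m handwheel '[[[0,0,0,0,1],[0,0,0,0,1]]]'; python3 -c "
from h import *
go([.3929,-.2325,.0615])"
```

```text
clock: 19.02
tool_pos: [0.3901, -0.2348, 0.0761]
orientation: [180.0, -0.3, 174.3]
force: [-0.6, -0.5, -1.1]
opening: 0.0218
clock: 19.18
tool_pos: [0.3931, -0.2351, 0.0794]
orientation: [-180.0, 0.1, 174.4]
force: [0.7, 0.2, -0.1]
opening: 0.0222
tool delta [0.0004 0.0026 0.0179] yaw 174.36 pos [ 0.3931 -0.2351  0.0794] t 19.1833 j [ -6.1  10.6 -38.3   0.  -41.  -89.5] F [ 0.7  0.2 -0.1] open 0.0222
```

```bash
python3 -m handwheel '[[[0,0.003,0.008,0,1],[0,0,0.006,0,1],[0,0,0.003,0,1],[0,0,0,0,1],[0,0,0,0,1]]]'; python3 -m handwheel '[[[0,0,0.001,0,1],[0,0,0,0,1]]]'
```

```text
clock: 19.6
tool_pos: [0.3931, -0.2316, 0.0615]
orientation: [-180.0, 0.0, 174.4]
force: [0.1, -0.7, -0.7]
opening: 0.0222
clock: 19.77
tool_pos: [0.3931, -0.2317, 0.0614]
orientation: [-180.0, 0.0, 174.4]
force: [-2.6, 3.8, 12.0]
opening: 0.0219
```

Contact with the bench. Releasing.

```bash
python3 -m handwheel '[[[0,0,-0.001,0,1],[0,0,0,0,0.6],[0,0,0,0,0],[0,0,0,0,0],[0,0,0,0,0],[0,0,0,0,0],[0,0,0,0,0],[0,0,0,0,0],[0,0,0,0,0],[0,0,0,0,0],[0,0,0,0,0],[0,0,0,0,0],[0,0,-0.01,0,0],[0,0,-0.02,0,0],[0,0,-0.04,0,0],[0,0,-0.04,0,0],[0,0,-0.04,0,0],[0,0,-0.02,-0.1,0],[0,0,0,0,0]]]'
python3 - <<'E'
from h import *
go([.413,.2435,.23])
for n in("wrist","side"):
    p=vision.snapshot(n); c=p["color"]
    cv2.imwrite(f"pics/{n}13.png",c[:,:,::-1])
E
```

```text
clock: 21.35
tool_pos: [0.3955, -0.2325, 0.237]
orientation: [-179.9, 0.5, -179.5]
force: [0.0, 0.1, 0.1]
opening: 0.0875
tool delta [-0.0214  0.4759  0.006 ] yaw -179.53 pos [ 0.3955 -0.2325  0.237 ] t 21.35 j [ -5.7  -0.4 -26.3   0.1 -63.6 -83.9] F [0.  0.1 0.1] open 0.0875
```

View pics/wrist13.png

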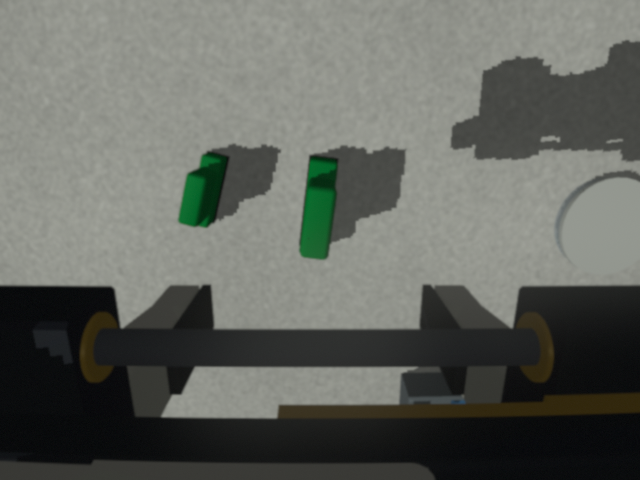

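View pics/side13.png

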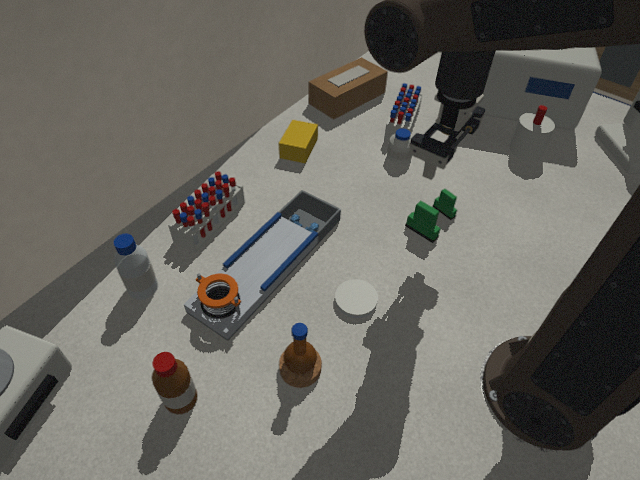

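The scraper stands on the bench at (318,210) in the wrist view, and the side view shows the deck clear with chips in the tray. Moving over the flask.

```bash
python3 -m handwheel '[[[-0.001,0.015,0,0,0],[-0.001,0.03,0,0,0],[-0.001,0.034,0,0,0],[-0.001,0.034,0,0,0],[-0.001,0.034,0,0,0],[-0.001,0.034,0,0,0],[-0.001,0.034,0,0,0],[-0.001,0.034,0,0,0],[-0.001,0.034,0,0,0],[-0.001,0.034,0,0,0],[-0.001,0.034,0,0,0],[-0.001,0.034,0,0,0],[-0.001,0.034,0,0,0],[-0.001,0.034,0,0,0],[-0.001,0.02,0,0,0],[0,0,0,0,0],[0,0,0,0,0],[0,0,0,0,0]]]'
python3 - <<'E'
from h import *
go([.413,.240,.23])
o=telemetry.get_obs();p=vision.snapshot("wrist"); cv2.imwrite("pics/w14.png",p["color"][:,:,::-1])
for n,z in(("flask_bulb",.048),("flask_neck",.106),("stand",0)):
    for r in place_of(n,p)[:2]: print(n,r,onz(p,r["xy"],z,o).round(4))
E
```

```text
clock: 22.95
tool_pos: [0.4065, 0.2406, 0.2302]
orientation: [-179.9, -0.1, -179.9]
force: [0.2, 0.5, -0.1]
opening: 0.0876
tool delta [-0.0065 -0.0006  0.0002] yaw -179.92 pos [0.4065 0.2406 0.2302] t 22.95 j [  54.6    1.8  -25.    -0.   -63.4 -144.5] F [ 0.2  0.5 -0.1] open 0.0876
flask_bulb {'xy': [321.6, 226.9], 'conf': 0.66} [0.4143 0.2447 0.048 ]
flask_neck {'xy': [319.4, 250.1], 'conf': 0.75} [0.4155 0.2426 0.106 ]
```

View pics/w14.png

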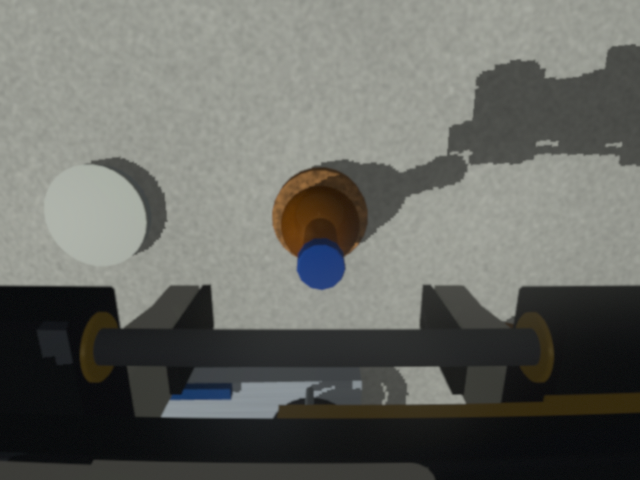

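Run:
```python
from h import *
o=telemetry.get_obs();p=vision.snapshot("wrist");print(o["tool_pos"],o["orientation"])
hsv=cv2.cvtColor(p["color"],cv2.COLOR_RGB2HSV); g=((hsv[...,0]>105)&(hsv[...,0]<130)&(hsv[...,1]>150)).astype(np.uint8)
g[:230]=0;g[295:]=0;g[:,:280]=0;g[:,360:]=0
m=cv2.moments(g,True); x0,y0,w,h=cv2.boundingRect(g); print(x0,y0,w,h)
for z in(.149,.142): print("stopper",onz(p,[m["m10"]/m["m00"],m["m01"]/m["m00"]],z,o).round(4))
# circle top face: bottom edge half
print("top face from bbox", onz(p,[x0+w/2-.5,y0+h-.5-w/2],.149,o).round(4))
for y in(214,216): print("cork",onz(p,[320,y],.025,o).round(4))
go([.4145,.242,.107])
```

```text
[0.4071425  0.24041713 0.23146908] [-1.79995390e+02 -6.25373038e-03 -1.79967374e+02]
298 239 46 48
stopper [0.4104 0.2427 0.149 ]
stopper [0.4129 0.2428 0.142 ]
top face from bbox [0.411 0.243 0.149]
cork [0.41   0.2438 0.025 ]
cork [0.4118 0.2438 0.025 ]
tool delta [-0.0073  0.0014  0.1246] yaw -179.96 pos [0.4072 0.2406 0.2316] t 23.2 j [  54.5    1.7  -24.9   -0.   -63.4 -144.5] F [ 0.2 -0.5  0.6] open 0.0879
```

```bash
python3 -m handwheel '[[[-0.006,0.002,0.01,0,0],[0,0,0.02,0,0],[0,0,0.025,0,0],[0,0,0.025,0,0],[0,0,0.02,0,0],[0,0,0.015,0,0],[0,0,0.01,0,0],[0,0,0,0,0],[0,0,0,0,0],[0,0,0,0,0]]]'
python3 - <<'E'
from h import *
go([.413,.2425,.105])
p=vision.snapshot("wrist"); cv2.imwrite("pics/w15.png",p["color"][:,:,::-1])
p=vision.snapshot("side"); cv2.imwrite("pics/s15.png",cv2.resize(p["color"][250:430,200:400],None,fx=3.3,fy=3.3)[:,:,::-1])
E
```

```text
clock: 24.03
tool_pos: [0.4137, 0.2435, 0.107]
orientation: [180.0, 0.0, -179.9]
force: [0.2, 0.0, 0.1]
opening: 0.0873
tool delta [ 0.0007 -0.001   0.002 ] yaw -179.9 pos [0.4137 0.2435 0.107 ] t 24.0333 j [  54.    10.2  -33.9    0.   -45.8 -144. ] F [0.2 0.  0.1] open 0.0873
```

View pics/w15.png

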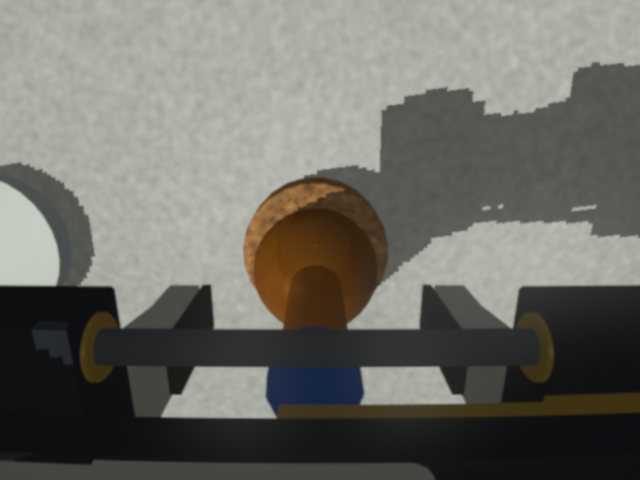

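View pics/s15.png

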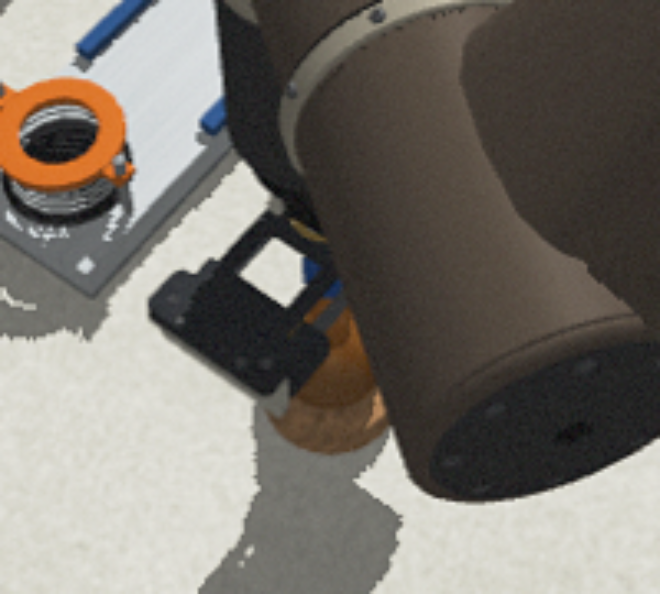

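The neck (column 315) is centred between the fingers (317). Closing.

```bash
python3 -m handwheel '[[[0,-0.0005,0.001,0,0.3],[0,0,0,0,1],[0,0,0,0,1],[0,0,0,0,1],[0,0,0,0,1],[0,0,0,0,1],[0,0,0,0,1],[0,0,0,0,1],[0,0,0,0,1],[0,0,0,0,1],[0,0,0,0,1],[0,0,0,0,1],[0,0,0,0,1],[0,0,0,0,1],[0,0,0,0,1],[0,0,0,0,1],[0,0,0,0,1]]]'; python3 -c "
from h import *
go([.413,.2425,.105])"
```

```text
clock: 25.55
tool_pos: [0.4131, 0.2428, 0.1055]
orientation: [-180.0, -0.0, -179.9]
force: [-0.0, 0.2, -1.7]
opening: 0.0238
tool delta [ 0.0001 -0.0003  0.0005] yaw -179.89 pos [0.4131 0.2428 0.1055] t 25.55 j [  54.    10.3  -34.    -0.   -45.6 -143.9] F [-0.   0.2 -1.7] open 0.0238
```

```bash
python3 -m handwheel '[[[0,0,-0.005,0,1],[0,0,-0.015,0,1],[0,0,-0.02,0,1],[0,0,-0.02,0,1],[0,0,-0.02,0,1],[0,0,-0.02,0,1],[0,0,-0.015,0,1],[0,0,-0.005,0,1],[0,0,0,0,1],[0,0,0,0,1]]]'
python3 - <<'E'
from h import *
go([.6305,.2355,.225])
p=vision.snapshot("wrist"); cv2.imwrite("pics/w16.png",p["color"][:,:,::-1])
p=vision.snapshot("side"); cv2.imwrite("pics/s16.png",p["color"][:,:,::-1])
E
```

```text
clock: 26.38
tool_pos: [0.4128, 0.2426, 0.2251]
orientation: [180.0, -0.0, -179.9]
force: [-0.8, 0.8, -1.9]
opening: 0.0239
tool delta [-0.2177 -0.0075  0.    ] yaw -179.91 pos [0.4128 0.2426 0.2251] t 26.3833 j [  54.     2.6  -24.8   -0.   -62.6 -143.9] F [-0.8  0.8 -1.9] open 0.0239
```

View pics/w16.png

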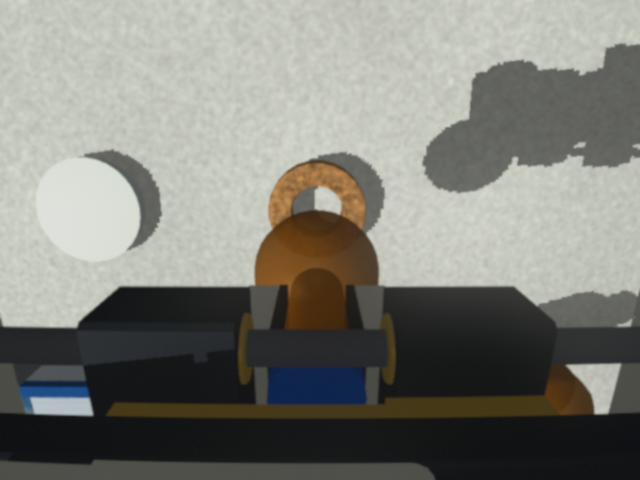

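View pics/s16.png

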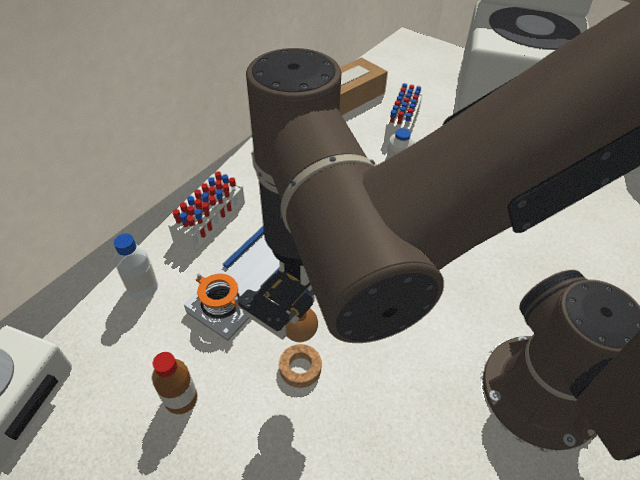

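The flask is out of the cork ring, upright in the jaws (bulb centred at column 317). Carrying it over the orange ring.

```bash
python3 -m handwheel '[[[-0.006,0,0,0,1],[-0.012,-0.0005,0,0,1],[-0.018,-0.0005,0,0,1],[-0.018,-0.0005,0,0,1],[-0.018,-0.0005,0,0,1],[-0.018,-0.0005,0,0,1],[-0.018,-0.0005,0,0,1],[-0.018,-0.0005,0,0,1],[-0.018,-0.0005,0,0,1],[-0.018,-0.0005,0,0,1],[-0.018,-0.0005,0,0,1],[-0.016,-0.0005,0,0,1],[-0.012,-0.0005,0,0,1],[-0.006,-0.0005,0,0,1],[-0.003,0,0,0,1],[0,0,0,0,1],[0,0,0,0,1],[0,0,0,0,1]]]'
python3 - <<'E'
from h import *
go([.6305,.2355,.225])
o=telemetry.get_obs();p=vision.snapshot("wrist"); cv2.imwrite("pics/w17.png",p["color"][:,:,::-1])
E
```

```text
clock: 27.98
tool_pos: [0.6297, 0.2367, 0.2256]
orientation: [180.0, -0.0, -179.9]
force: [0.3, -0.3, -1.0]
opening: 0.0234
tool delta [-0.0008 -0.0012  0.0006] yaw -179.88 pos [0.6297 0.2367 0.2256] t 27.9833 j [  37.2   21.    -1.1   -0.   -68.  -127. ] F [ 0.3 -0.3 -1. ] open 0.0234
```

View pics/w17.png

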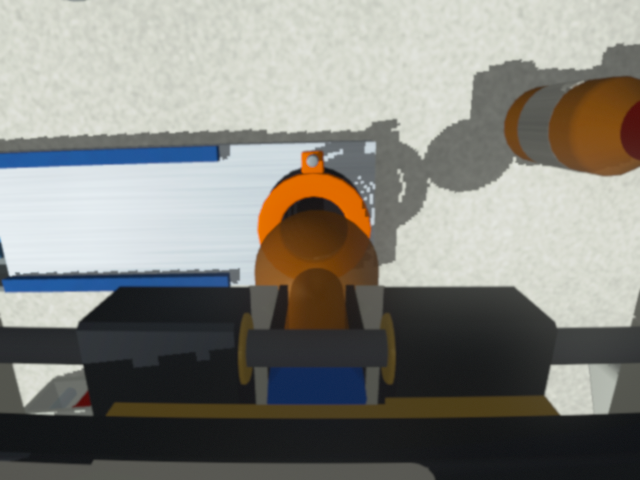

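Run:
```python
from h import *
o=telemetry.get_obs();p=vision.snapshot("wrist");print(o["tool_pos"],o["orientation"])
hsv=cv2.cvtColor(p["color"],cv2.COLOR_RGB2HSV).astype(int)
g=(hsv[...,0]<17)&(hsv[...,0]>5)&(hsv[...,1]>200)&(hsv[...,2]>200); g[:,:245]=0;g[:,385:]=0
pts=[]
for r in range(182,240):
    c=np.where(g[r])[0]
    if len(c)>10: pts+= [[c[0]-.5,r],[c[-1]+.5,r]]
for c in list(range(275,296))+list(range(330,355)):
    r=np.where(g[:260,c])[0]
    if len(r): pts.append([c,r[0]-.5])
pts=np.array(pts,float); print(len(pts))
W=np.array([onz(p,q,.077,o)[:2] for q in pts])
r=least_squares(lambda v:np.hypot(*(W-v).T)-.042,[.63,.236],loss='soft_l1',f_scale=.001); print("ring",r.x.round(4),np.abs(r.fun).mean())
r=least_squares(lambda v:np.hypot(*(W-v[:2]).T)-v[2],[.63,.236,.042],loss='soft_l1',f_scale=.001); print("ring free r",r.x.round(4))
# bulb silhouette for centre = TCP+(dx,dy,-.0575)
def sph(dx,dy):
    C=o["tool_pos"]+[dx,dy,-.0575]; cam=T(p,o)[:3,3]; d=C-cam; L=np.linalg.norm(d); n=d/L
    a=np.arccos(.032/L); u=np.cross(n,[0,1,0]);u/=np.linalg.norm(u);w=np.cross(n,u)
    t=np.linspace(0,2*np.pi,181); ring=C-n*.032*np.cos(a)+.032*np.sin(a)*(np.outer(np.cos(t),u)+np.outer(np.sin(t),w))
    q=proj(p,ring,o); return q
for d in((0,0),(.003,0),(0,.002)):
    q=sph(*d); print(d,"cols",q[:,0].min().round(1),q[:,0].max().round(1),"top row",q[:,1].min().round(1))
im=p["color"].copy(); cv2.polylines(im,[sph(0,0).round().astype(np.int32)],True,(0,255,0),1)
t=np.linspace(0,2*np.pi,100); cc=np.c_[r.x[0]+.042*np.cos(t),r.x[1]+.042*np.sin(t),0*t+.077]
cv2.polylines(im,[proj(p,cc,o).round().astype(np.int32)],True,(0,0,255),1)
cv2.imwrite("pics/w18.png",cv2.resize(im[140:300,230:400],None,fx=4,fy=3.7)[:,:,::-1])
```

```text
[0.6297287  0.2367984  0.22587004] [ 1.79987369e+02  1.14066117e-02 -1.79869257e+02]
150
ring [0.6334 0.2346] 0.0008551449902112433
ring free r [0.6306 0.2346 0.04  ]
(0, 0) cols 253.3 378.6 top row 210.5
(0.003, 0) cols 253.5 378.4 top row 216.2
(0, 0.002) cols 257.2 382.6 top row 210.5
```

View pics/w18.png

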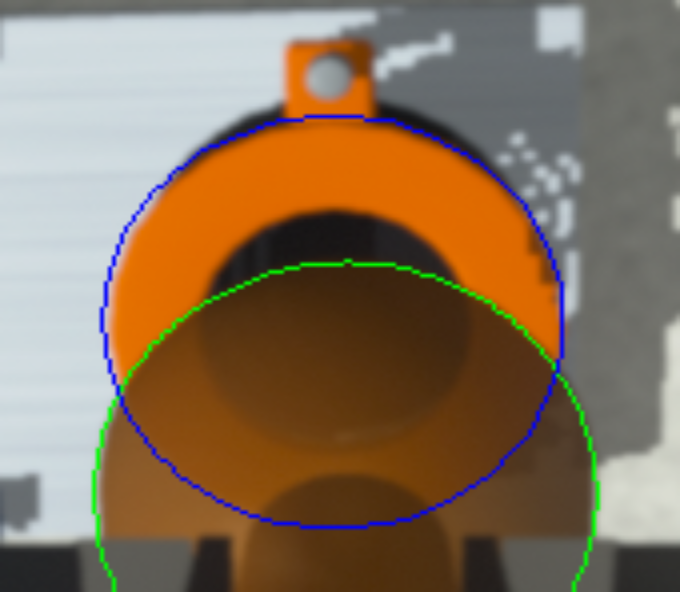

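Run:
```python
from h import *
o=telemetry.get_obs();p=vision.snapshot("wrist");print(o["tool_pos"],o["orientation"])
print("hole c",onz(p,[313.9,228.3],.077,o).round(4))
for q in ([313.9,196.8],[313.9,259.7],[280.5,228],[347,228]): print(onz(p,q,.077,o).round(4))
print("bottom face", onz(p,[313.9,259.7],.069,o).round(4))
print("outer top",onz(p,[312.5,140+116/3.7],.077,o).round(4), "outer L/R",onz(p,[230+107/4,227],.077,o).round(4),onz(p,[230+560/4,227],.077,o).round(4))
print("post",onz(p,[312.5,140+75/3.7],.088,o).round(4))
```

```text
[0.62974799 0.23682771 0.2259618 ] [ 1.79984832e+02  1.97377972e-02 -1.79866420e+02]
hole c [0.6303 0.2353 0.077 ]
[0.607  0.2353 0.077 ]
[0.6545 0.2353 0.077 ]
[0.6301 0.2109 0.077 ]
[0.63   0.2595 0.077 ]
bottom face [0.6573 0.2353 0.069 ]
outer top [0.5889 0.2343 0.077 ] outer L/R [0.6294 0.1936 0.077 ] [0.6292 0.2762 0.077 ]
post [0.5802 0.2344 0.088 ]
```

Bulb overlay matches at the TCP; the ring centre measures (0.6308, 0.2351). Small correction, then descend.

```bash
python3 -m handwheel '[[[-0.001,-0.0017,0.01,0,1],[0,0,0.015,0,1],[0,0,0.015,0,1],[0,0,0.012,0,1],[0,0,0.006,0,1],[0,0,0,0,1],[0,0,0,0,1],[0,0,0,0,1]]]'
python3 - <<'E'
from h import *
go([.6308,.2351,.155])
p=vision.snapshot("wrist"); cv2.imwrite("pics/w19.png",p["color"][:,:,::-1])
E
```

```text
clock: 28.8
tool_pos: [0.6317, 0.2352, 0.1684]
orientation: [180.0, 0.1, -179.9]
force: [-0.4, 0.6, -0.8]
opening: 0.0235
tool delta [ 0.0009 -0.0001  0.0134] yaw -179.88 pos [0.6317 0.2352 0.1684] t 28.8 j [  37.    23.4   -5.2    0.   -61.4 -126.9] F [-0.4  0.6 -0.8] open 0.0235
```

View pics/w19.png

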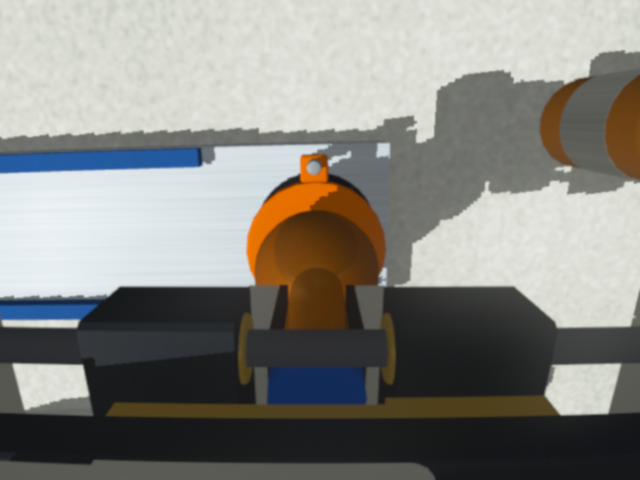

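The ring (columns 248–385) and bulb (256–378) are concentric. Continuing down with force checks.

```bash
python3 -m handwheel '[[[0,0,0.005,0,1],[0,0,0.004,0,1],[0,0,0.002,0,1],[0,0,0,0,1],[0,0,0,0,1]]]'; python3 -m handwheel '[[[0,0,0.002,0,1],[0,0,0.001,0,1],[0,0,0,0,1],[0,0,0,0,1]]]';  python3 -m handwheel '[[[0,0,0.002,0,1],[0,0,0.001,0,1],[0,0,0,0,1],[0,0,0,0,1]]]'; python3 -m handwheel '[[[0,0,0.002,0,1],[0,0,0.002,0,1],[0,0,0,0,1],[0,0,0,0,1]]]'
```

```text
clock: 29.27
tool_pos: [0.6311, 0.2349, 0.1563]
orientation: [-180.0, -0.0, -179.9]
force: [0.3, -0.6, -1.2]
opening: 0.0235
clock: 29.6
tool_pos: [0.6316, 0.2351, 0.1539]
orientation: [180.0, 0.1, -179.9]
force: [1.3, 0.3, 0.2]
opening: 0.0235
clock: 29.93
tool_pos: [0.6316, 0.2351, 0.1509]
orientation: [180.0, 0.1, -179.9]
force: [1.6, -1.2, 3.8]
opening: 0.0233
clock: 30.27
tool_pos: [0.6315, 0.2351, 0.1467]
orientation: [180.0, 0.0, -179.9]
force: [2.4, -1.0, 4.4]
opening: 0.0234
```

```bash
python3 -m handwheel '[[[0,0,0.002,0,1],[0,0,0.002,0,1],[0,0,0,0,1],[0,0,0,0,1]]]';  python3 -m handwheel '[[[0,0,0.002,0,1],[0,0,0.002,0,1],[0,0,0,0,1],[0,0,0,0,1]]]'; python3 -m handwheel '[[[0,0,0.002,0,1],[0,0,0.001,0,1],[0,0,0,0,1],[0,0,0,0,1]]]'; python3 -m handwheel '[[[0,0,0.001,0,1],[0,0,0,0,1]]]'
```

```text
clock: 30.6
tool_pos: [0.6316, 0.2351, 0.143]
orientation: [180.0, 0.1, -179.9]
force: [1.3, -0.7, 5.8]
opening: 0.0231
clock: 30.93
tool_pos: [0.6316, 0.2351, 0.1392]
orientation: [180.0, 0.1, -179.9]
force: [2.1, -1.6, 7.1]
opening: 0.0234
clock: 31.27
tool_pos: [0.6317, 0.2351, 0.1364]
orientation: [180.0, 0.1, -179.9]
force: [1.9, -0.7, 9.1]
opening: 0.0233
clock: 31.43
tool_pos: [0.6317, 0.2351, 0.1355]
orientation: [180.0, 0.1, -179.9]
force: [0.4, -0.7, 7.8]
opening: 0.0235
```

```bash
python3 -m handwheel '[[[0,0,0.001,0,1],[0,0,0,0,1]]]'; python3 -m handwheel '[[[0,0,0.001,0,1],[0,0,0,0,1]]]'; python3 -m handwheel '[[[0,0,0.0005,0,1],[0,0,0,0,1]]]'
```

```text
clock: 31.6
tool_pos: [0.6317, 0.2351, 0.1345]
orientation: [180.0, 0.1, -179.9]
force: [0.7, -0.8, 9.1]
opening: 0.0233
clock: 31.77
tool_pos: [0.6318, 0.2351, 0.1336]
orientation: [180.0, 0.1, -179.9]
force: [2.0, -0.8, 8.1]
opening: 0.0232
clock: 31.93
tool_pos: [0.6318, 0.2351, 0.1332]
orientation: [180.0, 0.1, -179.9]
force: [0.5, -1.3, 8.4]
opening: 0.0236
```

```bash
python3 -m handwheel '[[[0,0,0.0005,0,1],[0,0,0,0,1]]]'; python3 -m handwheel '[[[0,0,0.0005,0,1],[0,0,0,0,1]]]'; python3 -m handwheel '[[[0,0,0.0005,0,1],[0,0,0,0,1]]]'
python3 - <<'E'
from h import *
p=vision.snapshot("wrist"); cv2.imwrite("pics/w20.png",p["color"][:,:,::-1])
p=vision.snapshot("side"); cv2.imwrite("pics/s20.png",cv2.resize(p["color"][230:360,160:300],None,fx=5,fy=4.5)[:,:,::-1])
E
```

```text
clock: 32.1
tool_pos: [0.6319, 0.2351, 0.1331]
orientation: [180.0, 0.1, -179.9]
force: [0.8, -2.2, 10.9]
opening: 0.0237
clock: 32.27
tool_pos: [0.632, 0.2351, 0.133]
orientation: [180.0, 0.1, -179.9]
force: [-0.2, -1.3, 13.7]
opening: 0.0232
clock: 32.43
tool_pos: [0.6321, 0.2351, 0.1329]
orientation: [180.0, 0.2, -179.9]
force: [-0.5, -1.7, 15.7]
opening: 0.0234
```

View pics/w20.png

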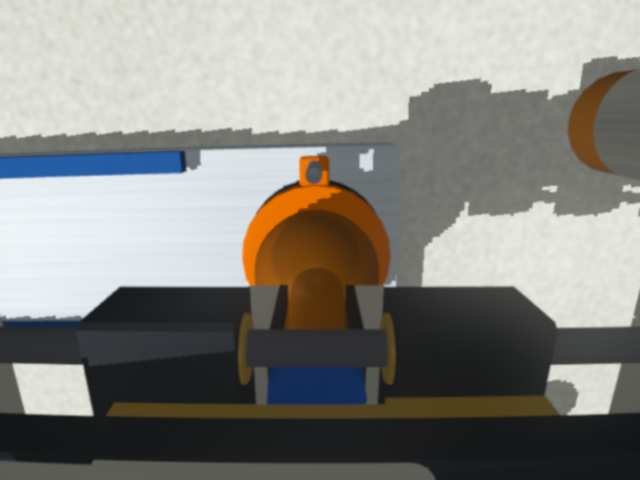

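View pics/s20.png

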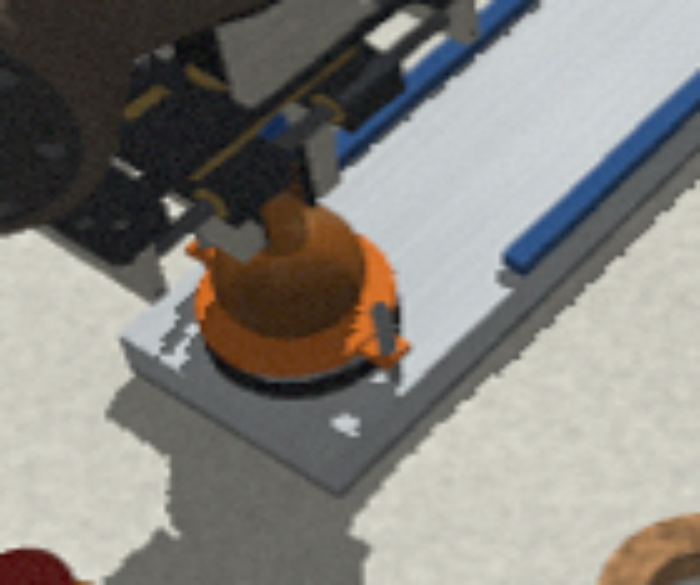

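The force now rises with almost no motion after about 20 mm of travel, and the pictures show the ring down on its base. Checking that it holds, then a full look round.

```bash
python3 -m handwheel '[[[0,0,0.0003,0,1],[0,0,0,0,1],[0,0,0,0,1],[0,0,0,0,1],[0,0,0,0,1],[0,0,0,0,1],[0,0,0,0,1],[0,0,0,0,1],[0,0,0,0,1],[0,0,0,0,1],[0,0,0,0,1],[0,0,0,0,1]]]'
python3 - <<'E'
from h import *
p=vision.snapshot("side"); cv2.imwrite("pics/s21.png",p["color"][:,:,::-1])
o=telemetry.get_obs(); print(o["clock"],o["force"],o["tool_pos"],o["orientation"])
p=vision.snapshot("top"); cv2.imwrite("pics/t21.png",p["color"][:,:,::-1])
print([(np.round(r["xy"]).tolist(),round(r["conf"],2)) for r in recognise("chip0",p)])
E
```

```text
clock: 33.53
tool_pos: [0.6321, 0.2351, 0.1329]
orientation: [180.0, 0.2, -179.9]
force: [-0.3, -2.0, 17.1]
opening: 0.0237
33.5833 [-0.56973141 -1.86022575 16.8281231 ] [0.63214062 0.23509974 0.132869  ] [ 1.79965457e+02  1.64228395e-01 -1.79852890e+02]
[([356.0, 189.0], 0.53), ([349.0, 208.0], 0.46)]
```

View pics/s21.png

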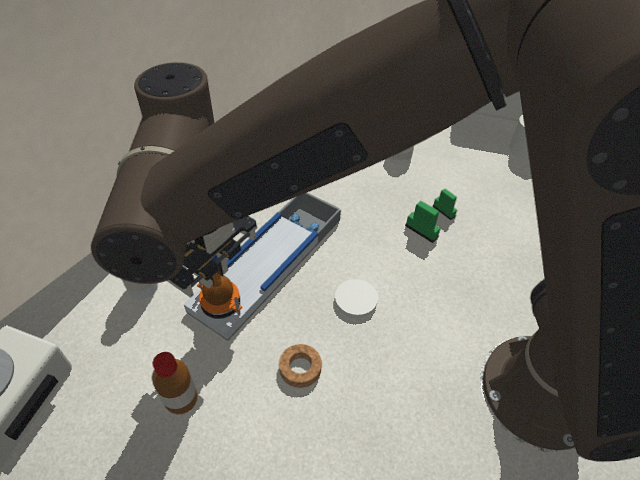

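View pics/t21.png

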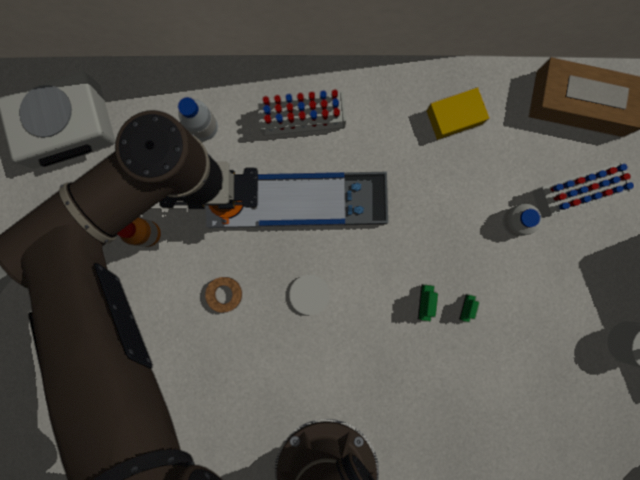

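The top view shows the chips in the tray at (352,187) and (355,210), a clear deck, the scraper standing at (428,302), the bystanders in place and the flask seated in the ring. The force holds steady at 17 N, so I'm handing in.

```bash
python3 -c "
from plant import close_job; print(close_job())"
```

```text
the job is handed in; nothing more can be done
None
```

The job is handed in at about 33.6 s on the robot's clock, with the flask still gripped and held pressed down in the orange ring.

- **Chips:** I swept them down the lane with the larger green scraper, its foot just above the deck and about 6 mm from the near rail. The wrist picture after the sweep showed all four in the tray and nothing left on the deck. Two looked tipped up against the deck wall. In the final top view the network reported only two chips, and I took that as a limit of that view.
- **Scraper:** My first grasp failed because I lifted before the fingers had closed. The scraper did not move, and the second try held. I set it back at its starting spot and let go, and it still stands upright in the last pictures.
- **Flask:** It was gripped by the neck, stayed upright, and was set in the ring after a fit of ring and bulb in the wrist picture. From first contact the tool went down about 20 mm. After that the force rose to 17 N with almost no further movement, so I take the ring to be at its stop. It held there for about a second before hand-in.

The wrist and top cameras disagreed by 1–3 mm on where the station is. I used a compromise for the lane and the wrist reading for the ring. The side and top pictures show the petri dish, the amber bottle and the small scraper where they started. The jar was unmoved in the top view, but in the side view the arm nearly hides it.

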